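# Open the specimen holder, load it from the parts carousel and clamp it

### The arm

A 6-joint arm with a two-finger parallel gripper is mounted at the origin on a cart in front of the work surface, level with it; the furniture and walls round the work are solid. World frame = base frame: x ahead of the robot, y to its left, z up, the work surface at z = 0. Lengths are in m, angles in degrees, forces in N, time in s.
With the tool pointing down it reaches from about 0.3 to 1 m from the base axis. Payload 5.1 kg.
Tool frame: the origin (TCP) lies midway between the tips of the shut fingers; the grasp point (between the pads) lies 19 mm behind it; z points along the fingers, y is the line along which they close (so a half turn about z gives the same grasp; the last joint's range is limited). The gripper opens to 95 mm and grips with 3 to 60 N. Pads are 20 mm wide; open, the fingers measure 119 mm over their backs; the gripper's body (75 mm by 180 mm) begins 59 mm behind the grasp point.
Start: joints at [-77.67, 7.093, 94.555, -0, 78.352, -4.733], TCP at [0.191, -0.621, 0.189] pointing down, gripper open.
Joint ranges: [-149.61, 149.61], [-58.7, 133.49], [1.44, 155.28], [-77.14, 257.14], [18.33, 153.61], [-166.67, 166.67]. Speed limits (degrees/s): [147.25, 147.25, 180, 180, 180, 180].

### API

Orientations are given as a 3x3 rotation matrix whose columns are the frame's x, y, z axes.
In Python, from workcell import robot, grab_frame, camera_model, sign_off gives the robot as it stands.
- The arm moves only by the tool play_rows, never from a script. Its arguments are lists of equal length, an entry for each row: "fingers": the closure, from 0 (fully open) to 1 (shut); "slide": the shift along the tool's x, y, z in cm, a list of three; "turn": the turn about the tool's z in degrees. A call has 1 to 20 rows; each row shifts and turns the commanded pose from where the row before left it, along the tool's axes as they then stand; what a row does not reach is not made up. A row lasts 1/8 s, in which the tool goes at most 62.5 mm and 10.7 degrees, less where a joint would pass 70% of its speed; a pose out of reach is approached as far as the arm can. A call with a gripper value outside its range is refused whole. The fingers move at their own pace and stop on an object; "squeeze" is the grip in N (left out, the last holds). Time passes only in rows, so rows that do not move let the fingers close. It gives the time, the measured TCP pose, the force, the opening and the grip force at its end, in the units of the state.
- robot.get_obs(): the state, without advancing time (a new reading comes with each control period).
- grab_frame(name): name is "side" or "top" or "wrist"; returns (picture, depth): 420x560x3 uint8, red, green, blue; 420x560 float32, m along the optical axis (not along the pixel's ray), 0 where there is no reading.
- camera_model(name): a dict with "K" (3x3 intrinsics, pixels), "world_to_cam" (4x4, takes a point from world to camera coordinates). Camera axes: x right, y up, looking along -z (the intrinsics and any distortion apply to the point x, -y, -z); pixel columns grow to the right and rows downward; lengths in m; the calibration is good to about 2 mm. A picture is of the moment at which its call begins: read the wrist's pose just before it. camera_model takes no time and is no camera call; for the wrist camera it gives the pose at the moment of the call.
- sign_off(): hands the job in; it is judged then, once.
The state is a dict: "t": time; "joint_pos": joint angles; "joint_velocities": joint speeds; "tau": joint torques, N m; "tool_pos": TCP position; "tcp_rot": TCP orientation; "force": force on the tool from outside, world axes, zero at the start; "moment": the same for the moment, N m; "width": opening from 0.0 (shut) to 1.0 (fully open); "finger_force": force on a finger pad.
Only numpy, scipy, OpenCV 4.12 (cv2) and the standard library are available. Lean on these libraries where they do the work, as an engineer would, in place of code of your own. Each camera call takes 0.05 s, during which the arm holds its last target. There are 200 camera calls.

### The job

Open the blue specimen holder by pulling its red lever fully back towards the robot. Then take every white plastic specimen block out of the parts carousel, turning the carousel by its orange grip to bring each block's compartment to the opening in the clear cover, and seat each block flat and square in a pocket of the holder, any block in any pocket. When all are seated, push the lever fully over again, away from the robot, to clamp them; leave the battery in the carousel and do not disturb the other things lying about.

Things in the scene. Friction and masses are not known exactly. Their poses are not given: they have to be found in the camera images.
- block0: white plastic specimen block, 30 (x) x 45 (y) x 24 (z) mm, 60 g; origin at the centre of its underside, z up. Two or three such blocks are present, each at first in a compartment of its own
- block1: white plastic specimen block like block0
- block2: white plastic specimen block like block0
- battery: black 9 V block battery lying flat in the remaining compartment, 26 (x) x 50 (y) x 18 (z) mm, origin at the centre of its underside; it stays in the carousel
- turn_grip (a point): middle of the carousel's orange grip bar, on the carousel's vertical axis, 76 mm above the table; turns with the carousel. The bar lies along this point's x, is 50 mm long and 13 mm wide and reaches from 58 to 94 mm above the table; it points to the middles of two opposite compartments, the other two lie at right angles to it
- carousel (a joint): angle of the carousel (rad), growing anticlockwise seen from above; stops only at -9 and +9, stays where left (friction about 0.06 N m). It is a green dish, radius 140 mm, floor 20 mm above the table, with four quarter compartments between walls and a rim only 9 mm high, and a hub of 40 mm radius as high. Its reading at the start is near 0 whichever way it stands: take the compartments from point turn_grip
- window (a point): middle of the cover's opening, on the level of the dish floor (20 mm above the table), 82 mm from the carousel's axis, on the side that faces the robot; its x points from there to the axis. The opening is about 110 mm wide here
- carousel_stand: fixed round stand of the carousel, 155 mm radius; origin on the carousel's axis at the table, -x towards the opening. Its flat clear cover, 50 to 54 mm above the table, out to 152 mm, covers all but a sector of 50 degrees either side of -x and a hole of 30 mm radius round the grip, and keeps the other compartments out of reach. Three thin posts 58 mm high stand 148 mm from the axis
- holder: blue specimen holder, fixed, a plate 270 (x) x 74 (y) x 16 (z) mm with three pockets in a row along x; origin at the centre of its underside; the lever stands at its -x end, nearest the robot. To its left (y above -0.02, x 0.40 to 0.58) stands an oscilloscope 234 mm high, behind the carousel (x above 0.69, y -0.15 to -0.58) a bench supply 126 mm high: both fixed, keep the gripper clear of them
- pocket0 (a point): centre of the floor of a pocket, 8 mm above the table and 8 mm deep; the pocket is 48 mm along this point's x and 33 mm along its y, so a block lies in it with its 45 mm side along x (either way round) and stands 16 mm proud of the plate
- pocket1 (a point): the same, for the second pocket, 60 mm further along the holder's x
- pocket2 (a point): the same, for the third pocket, 120 mm further along the holder's x than pocket0
- lever (a joint): angle of the red lever (rad): 0 is open, leaning 0.5 rad from upright to the holder's -x (towards the robot); 1.0 is clamped, leaning 0.5 rad to +x, towards the pockets; end stops at both; starts clamped (0.88 to 1.0), stays where it is left; about 1 N at the knob moves it. Its axis lies along the holder's y, at x = -98 mm of the holder, 38 mm above the table
- lever_tip (a point): centre of the lever's round red knob, 26 mm across, 70 mm from the lever's axis (about 100 mm above the table at either end, 108 when upright). The lever's grey block is 70 (x) x 50 (y) mm and reaches to 41 mm above the table
- usb: black memory stick lying on the table, 18 x 54 x 8 mm, origin at the centre of its underside; a bystander
- cell: green AA cell standing on the table, 15 mm across, 51 mm high, origin at the centre of its foot; a bystander
- tee: grey coaxial tee lying on the table, 24 x 38 x 15 mm, origin at the centre of its underside; a bystander

How it is judged:
By the outcome, as a careful person would: the job done as asked, in the order asked, and still so for the second after the job is handed in, with the robot touching nothing.
Of block0, block1, block2 only 2 to 3 are there at a start; the rules pass over those that are not, and their reading is None.
At some moment in a run one of block0, block1, block2 may be knocked a few centimetres aside while the robot is not near it.
Once in a run the grip may slacken for a moment while it holds something.
It also fails if it takes over 210 s, if anything falls off the work surface, if the arm or the gripper's body presses on something with over 40 N, if the wrist force passes 120 N, or if a joint passes its speed limit or range.

## Working session

There is one attempt and no reset: what is moved stays moved. The work goes in short steps, Python scripts to look and compute and a tool call to move; the robot and the scene stay as the last step left them, time stands still between calls to the robot, and variables do not carry over. Pictures are saved under pics/ and viewed, at most 14 in all, crops included, and the job is handed in when it is done.

Besides the shell and the picture viewer there is one more tool, called after "Emit:" as name(argument=value, ...) on one line, values as JSON. play_rows: Moves the arm, as the interface text tells. Its arguments: {"type":"object","properties":{"fingers":{"type":"array","items":{"type":"number"}},"slide":{"type":"array","items":{"type":"array","items":{"type":"number"}}},"turn":{"type":"array","items":{"type":"number"}},"squeeze":{"type":"number"}},"required":["fingers","slide","turn"]}

```bash
ls; mkdir -p pics; cat > h.py <<'E'
import numpy as np, cv2
from workcell import robot, grab_frame, camera_model, sign_off
def save(n,p): cv2.imwrite('pics/'+p+'.png',cv2.cvtColor(n,cv2.COLOR_RGB2BGR))
def ray(cm,u,v,z):
    """pixel -> world point on plane z"""
    K=np.array(cm['K']);T=np.array(cm['world_to_cam']);R=T[:3,:3];c=-R.T@T[:3,3]
    d=np.linalg.inv(K)@[u,v,1];d=R.T@[d[0],-d[1],-d[2]]
    return c+d*(z-c[2])/d[2]
def proj(cm,p):
    K=np.array(cm['K']);T=np.array(cm['world_to_cam']);q=T[:3,:3]@p+T[:3,3];q=K@[q[0],-q[1],-q[2]]
    return q[:2]/q[2]
E
python3 - <<'E'
from h import *
o=robot.get_obs();print(o['tool_pos'],o['tcp_rot'],o['width'])
for n in('top','side'):
    i,d=grab_frame(n);save(i,n+'0');np.savez('/tmp/'+n,i=i,d=d);cm=camera_model(n);print(n,cm)
E
```

```text
pics
[ 0.19056148 -0.62070613  0.18729046] [[ 9.55976648e-01  2.93442407e-01 -4.50598074e-04]
 [ 2.93442706e-01 -9.55974497e-01  2.03468910e-03]
 [ 1.66303800e-04 -2.07733998e-03 -9.99997828e-01]] 0.9990889689070003
top {'K': array([[534.21075562,   0.        , 276.12366857],
       [  0.        , 534.21075562, 210.88389263],
       [  0.        ,   0.        ,   1.        ]]), 'world_to_cam': array([[-9.71305491e-04, -9.99984599e-01, -5.46425298e-03,
        -1.15030621e-01],
       [ 9.91795624e-01, -1.66181845e-03,  1.27822838e-01,
        -5.21627337e-01],
       [-1.27829950e-01, -5.29526718e-03,  9.91781964e-01,
        -1.50558143e+00],
       [ 0.00000000e+00,  0.00000000e+00,  0.00000000e+00,
         1.00000000e+00]])}
side {'K': array([[390.95469123,   0.        , 278.69487054],
       [  0.        , 390.95469123, 211.61143562],
       [  0.        ,   0.        ,   1.        ]]), 'world_to_cam': array([[-0.99786002, -0.06106537,  0.02337508,  0.51574262],
       [ 0.04946055, -0.47111156,  0.88068584, -0.18145103],
       [-0.04276714,  0.87995734,  0.47312372, -1.13054907],
       [ 0.        ,  0.        ,  0.        ,  1.        ]])}
```

View pics/top0.png

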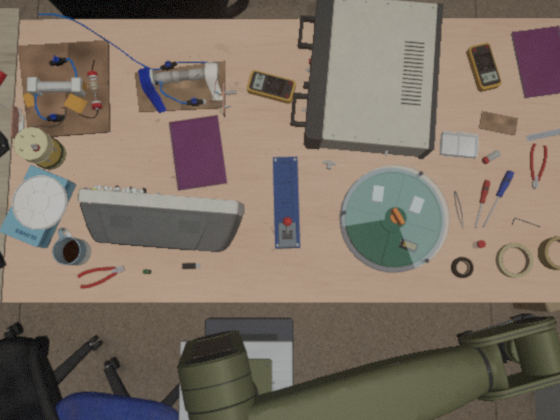

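View pics/side0.png

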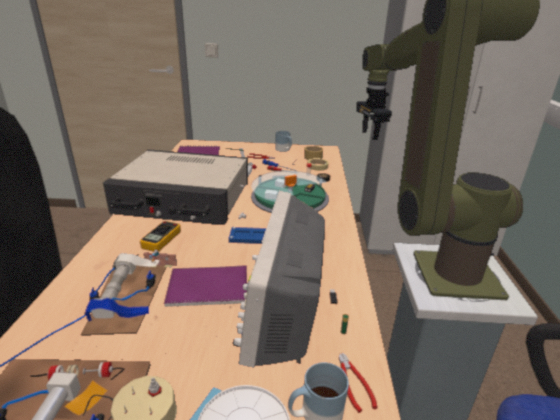

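```bash
python3 - <<'E'
from h import *
f=np.load('/tmp/top.npz');i=f['i'];cm=camera_model('top')
c=np.hstack([cv2.resize(i[145:258,262:312],None,fx=5,fy=5,interpolation=3),cv2.resize(i[160:273,335:450],None,fx=4.6,fy=5,interpolation=3)])
print(c.shape);save(cv2.resize(c,(800,int(c.shape[0]*800/c.shape[1]))),'crop1')
h=cv2.cvtColor(i,cv2.COLOR_RGB2HSV)
def comp(n,m,z,roi):
    k=np.zeros_like(m);x0,x1,y0,y1=roi;k[y0:y1,x0:x1]=m[y0:y1,x0:x1]
    q,l,s,ce=cv2.connectedComponentsWithStats(k.astype(np.uint8))
    for a in range(1,q):
        if s[a,4]>=12:
            pts=np.argwhere(l==a)[:,::-1].astype(np.float32);r=cv2.minAreaRect(pts)
            bp=[ray(cm,*p,z)[:2].round(4).tolist() for p in cv2.boxPoints(r)]
            print(n,s[a],ce[a].round(1),ray(cm,*ce[a],z)[:2].round(4),'box',bp)
H,S,V=h[...,0],h[...,1],h[...,2]
comp('orange',(H<20)&(S>150)&(V>120),.094,(380,412,200,232))
comp('red',((H<8)|(H>172))&(S>140)&(V>80),.1,(275,302,205,240))
comp('blue',(H>100)&(H<125)&(S>110),.016,(265,310,145,258))
comp('white',(S<50)&(V>150),.044,(345,440,170,260))
comp('stand',(H>60)&(H<95)&(S>30),.05,(335,455,160,275))
E
```

```text
(565, 779, 3)
orange [393 210  10  14  41] [397.8 215.8] [ 0.4994 -0.4517] box [[0.5152, -0.4384], [0.5197, -0.4462], [0.4828, -0.466], [0.4784, -0.4581]]
orange [391 215   6   7  17] [393.1 218.5] [ 0.4918 -0.4386] box [[0.4974, -0.4293], [0.5016, -0.4358], [0.485, -0.4463], [0.4807, -0.4399]]
red [284 218   7   7  44] [287.1 221. ] [ 0.4849 -0.1461] box [[0.4931, -0.1377], [0.4931, -0.1542], [0.4765, -0.1541], [0.4765, -0.1377]]
blue [278 158  14   4  27] [284.1 159.4] [ 0.6767 -0.1394] box [[0.681, -0.1213], [0.6809, -0.1597], [0.6719, -0.1596], [0.672, -0.1213]]
blue [274 162  24  66 832] [285.4 191.5] [ 0.5809 -0.143 ] box [[0.6674, -0.108], [0.6692, -0.1733], [0.4765, -0.1776], [0.4747, -0.1134]]
white [358 170  18  11  29] [366.2 173.8] [ 0.6275 -0.3756] box [[0.615, -0.3499], [0.646, -0.3965], [0.6358, -0.4029], [0.6048, -0.3564]]
white [403 170  16   5  45] [412.  171.2] [ 0.6347 -0.5076] box [[0.6384, -0.4819], [0.6383, -0.5251], [0.6265, -0.5247], [0.6266, -0.4815]]
white [420 174  20  28 170] [431.4 184.7] [ 0.5951 -0.5621] box [[0.6172, -0.5282], [0.6333, -0.548], [0.5637, -0.6017], [0.5478, -0.582]]
white [372 185  13  17 184] [377.7 193. ] [ 0.5713 -0.4072] box [[0.5496, -0.388], [0.5965, -0.3937], [0.5931, -0.4264], [0.5462, -0.4205]]
white [409 195  16  19 186] [416.7 204.3] [ 0.5384 -0.5178] box [[0.5221, -0.494], [0.5662, -0.5118], [0.5546, -0.5418], [0.5106, -0.5239]]
white [426 238  14  22 104] [434.3 250.8] [ 0.4054 -0.5631] box [[0.3907, -0.5389], [0.4417, -0.5777], [0.4298, -0.5937], [0.3788, -0.5548]]
stand [ 345  171   97   96 6395] [392.3 219.6] [ 0.4938 -0.4457] box [[0.4832, -0.2568], [0.6909, -0.4366], [0.5079, -0.6396], [0.3065, -0.4592]]
```

View pics/crop1.png

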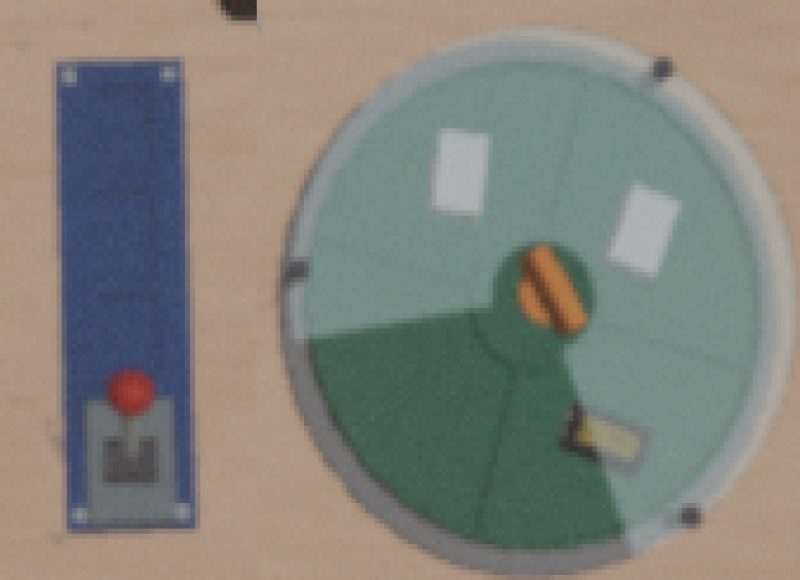

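```bash
python3 - <<'E'
from h import *
f=np.load('/tmp/top.npz');i=f['i'];cm=camera_model('top');cam=ray(cm,276,210,1.0);
hsv=cv2.cvtColor(i,cv2.COLOR_RGB2HSV);H,S,V=[hsv[...,k].astype(int) for k in range(3)]
for u,v in((273.1,157.1),(297.4,157.1),(300.4,248.2),(275.2,248.2)):print('holder',ray(cm,u,v,.016).round(4))
# dark green open sector
m=((H>60)&(H<90)&(S>90)&(V<115)).astype(np.uint8);m[:160]=0;m[275:]=0;m[:,:335]=0;m[:,455:]=0
m=cv2.morphologyEx(m,cv2.MORPH_OPEN,np.ones((3,3)))
print('sector',m.sum())
c=np.array([.497,-.449])
ys,xs=np.nonzero(m);P=np.array([ray(cm,x,y,.05)[:2] for x,y in zip(xs,ys)])-c
r=np.hypot(*P.T);a=np.degrees(np.arctan2(P[:,1],P[:,0]))%360
for r0 in(.06,.08,.1,.12):
    q=a[abs(r-r0)<.006];print(r0,np.percentile(q,[1,5,95,99]).round(1))
# hole circle (30 mm) : pixels near centre, dark green or orange
n=((H>60)&(H<90)&(S>90)&(V<125)).astype(np.uint8)
# stand outer circle: posts dark
d=((V<75)).astype(np.uint8);d[:165]=0;d[270:]=0;d[:,:335]=0;d[:,455:]=0
q,l,s,ce=cv2.connectedComponentsWithStats(d)
for k in range(1,q):
    if s[k,4]>=3:print('dark',s[k],ce[k].round(1),ray(cm,*ce[k],.058)[:2].round(4))
E
```

```text
holder [ 0.6837 -0.1069  0.016 ]
holder [ 0.6836 -0.1786  0.016 ]
holder [ 0.415  -0.1856  0.016 ]
holder [ 0.4151 -0.1129  0.016 ]
sector 0Traceback (most recent call last):
  File "<stdin>", line 10, in <module>
ValueError: operands could not be broadcast together with shapes (0,) (2,)
```

Emit:
play_rows(fingers=[0, 0, 0, 0, 0, 0, 0, 0, 0, 0], slide=[[0, 0, -3], [4, 0, -3], [5, -2, 0], [5, -5, 0], [5, -5, 0], [5, -5, 0], [1, -5, 0], [1, -5, 0], [0, -5, 0], [0, 0, 0]], turn=[0, 0, 0, 0, 0, 0, 0, 0, 0, 0])

```text
t: 1.35
tool_pos: [0.3333, -0.2588, 0.2483]
tcp_rot: [[0.955, 0.296, 0.001], [0.296, -0.955, -0.0], [0.001, 0.001, -1.0]]
force: [0.3, -1.1, -0.8]
width: 1.0
finger_force: 0.0
```

Emit:
play_rows(fingers=[1, 1, 1, 1, 1, 1, 1, 1, 1], slide=[[5, -1, 0], [5, -1, 0], [5, -1, 0], [5, -1, 0], [3.1, -0.7, 0], [0, 0, 0], [0, 0, 0], [0, 0, 0], [0, 0, 0]], turn=[0, 0, 0, 0, 0, 8, 8, 0, 0])

```text
t: 2.48
tool_pos: [0.541, -0.1487, 0.2482]
tcp_rot: [[1.0, 0.02, -0.0], [0.02, -1.0, 0.0], [-0.0, -0.0, -1.0]]
force: [0.8, -0.0, -0.2]
width: 0.111
finger_force: 0.0
```

```bash
python3 - <<'E'
from h import *
o=robot.get_obs();print(o['tool_pos'],o['joint_pos'])
i,d=grab_frame('wrist');save(i,'w1');cm=camera_model('wrist');np.savez('/tmp/w1',i=i,d=d,K=cm['K'],T=cm['world_to_cam'])
print(cm)
f=np.load('/tmp/top.npz');i=f['i'];print([i[v,u].tolist() for v,u in ((225,370),(190,395),(248,385),(232,400))])
E
```

```text
[ 0.54097359 -0.14872237  0.24816306] [-2.08523266e+01 -5.90977838e+00  1.01958289e+02 -2.88484037e-03
  8.39801843e+01  6.80069729e+01]
{'K': array([[327.59266108,   0.        , 280.23481124],
       [  0.        , 327.59266108, 205.85640499],
       [  0.        ,   0.        ,   1.        ]]), 'world_to_cam': array([[ 1.92781008e-02, -9.99814003e-01, -5.60368383e-04,
        -1.57991043e-01],
       [ 9.68838123e-01,  1.88192584e-02, -2.46978800e-01,
        -4.77611330e-01],
       [ 2.46943409e-01,  4.21837594e-03,  9.69020721e-01,
        -5.81559718e-01],
       [ 0.00000000e+00,  0.00000000e+00,  0.00000000e+00,
         1.00000000e+00]])}
[[66, 95, 80], [120, 144, 137], [61, 86, 71], [76, 105, 91]]
```

View pics/w1.png

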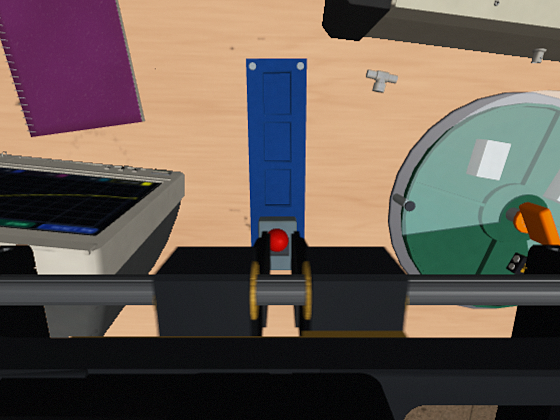

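```bash
python3 - <<'E'
from h import *
w=np.load('/tmp/w1.npz');cm={'K':w['K'],'world_to_cam':w['T']};i=w['i']
for u,v in((246.5,59),(307,59)):print('farcorner',ray(cm,u,v,.016).round(4))
for u,v in((252,66),(300,66)):print('screw',ray(cm,u,v,.016).round(4))
g=cv2.cvtColor(i,cv2.COLOR_RGB2GRAY).astype(float)
col=g[60:240,268:288].mean(1);gr=np.diff(col);k=np.argsort(-abs(gr))[:14];print(sorted([(int(a)+60.5,round(gr[a],1)) for a in k]))
for v in(92,141,187):
    row=g[v-8:v+8,240:314].mean(0);gr=np.diff(row);k=np.argsort(-abs(gr))[:6];print(v,sorted([(int(a)+240.5,round(gr[a],1)) for a in k]))
h=cv2.cvtColor(i,cv2.COLOR_RGB2HSV);m=((h[...,0]<8)|(h[...,0]>172))&(h[...,1]>150)
ys,xs=np.nonzero(m&(np.arange(420)[:,None]>215)&(np.arange(420)[:,None]<270)&(abs(np.arange(560)-278)<20));print('knob',xs.min(),xs.max(),ys.min(),ys.max(),ray(cm,(xs.min()+xs.max())/2,(ys.min()+ys.max())/2,.1))
i=np.load('/tmp/top.npz')['i'];cm=camera_model('top')
hsv=cv2.cvtColor(i,cv2.COLOR_RGB2HSV);H,S,V=[hsv[...,k].astype(int) for k in range(3)]
m=((H>60)&(H<95)&(S>60)&(V<112)).astype(np.uint8);m[:160]=0;m[275:]=0;m[:,:335]=0;m[:,455:]=0
ys,xs=np.nonzero(m)
d=((V<75)).astype(np.uint8);d[:165]=0;d[270:]=0;d[:,:335]=0;d[:,455:]=0
q,l,s,ce=cv2.connectedComponentsWithStats(d)
for k in range(1,q):
    if s[k,4]>=3:print('dark',s[k],ce[k].round(1),ray(cm,*ce[k],.058)[:2].round(4))
c=np.array([.497,-.449])
P=np.array([ray(cm,x,y,.05)[:2] for x,y in zip(xs,ys)])-c
r=np.hypot(*P.T);a=np.degrees(np.arctan2(P[:,1],P[:,0]))%360
for r0 in(.06,.08,.1,.12):
    q=a[abs(r-r0)<.006];print(r0,len(q),np.percentile(q,[1,5,95,99]).round(1))
E
```

```text
farcorner [ 0.6831 -0.1039  0.016 ]
farcorner [ 0.6845 -0.1773  0.016 ]
screw [ 0.6753 -0.1105  0.016 ]
screw [ 0.6765 -0.1691  0.016 ]
[(71.5, np.float64(-15.8)), (72.5, np.float64(7.6)), (73.5, np.float64(11.5)), (159.5, np.float64(-14.9)), (161.5, np.float64(6.4)), (203.5, np.float64(-25.6)), (205.5, np.float64(10.0)), (219.5, np.float64(7.8)), (220.5, np.float64(41.8)), (221.5, np.float64(15.0)), (227.5, np.float64(-13.2)), (228.5, np.float64(-24.7)), (229.5, np.float64(-16.7)), (230.5, np.float64(-7.6))]
92 [(245.5, np.float64(-14.0)), (246.5, np.float64(-126.6)), (289.5, np.float64(-17.6)), (290.5, np.float64(12.1)), (305.5, np.float64(67.4)), (306.5, np.float64(76.1))]
141 [(247.5, np.float64(-81.6)), (248.5, np.float64(-54.1)), (289.5, np.float64(-14.2)), (291.5, np.float64(9.5)), (304.5, np.float64(53.4)), (305.5, np.float64(87.2))]
187 [(248.5, np.float64(-40.5)), (249.5, np.float64(-103.1)), (250.5, np.float64(11.3)), (303.5, np.float64(23.4)), (304.5, np.float64(74.8)), (305.5, np.float64(42.1))]
knob 268 297 229 259 [ 0.477247   -0.15141557  0.1       ]
dark [399 239   8  11  28] [402.2 245.2] [ 0.4206 -0.4697]
dark [451 261   4   9  26] [453.  265.3] [ 0.3641 -0.6095]
0.06 155 [ 99.5 103.5 193.  200. ]
0.08 191 [ 99.3 102.6 185.3 189.1]
0.1 271 [ 99.8 104.  196.3 200.2]
0.12 321 [100.3 104.5 196.  200.1]
```

Emit:
play_rows(fingers=[1, 1, 1, 1, 1, 1, 1, 1, 1, 1, 1, 1, 1], slide=[[0, 0, 4], [0, 0, 4], [0, 0, 4], [0, 0, 3.5], [0, 0, 0], [-2, 0, 0], [-2, 0, 0], [-2, 0, 0], [-2, 0, 0], [-1, 0, 0], [-0.8, 0, 0], [-0.3, 0, 0], [0, 0, 0]], turn=[0, 0, 0, 0, 0, 0, 0, 0, 0, 0, 0, 0, 0])

```text
t: 4.15
tool_pos: [0.4401, -0.1502, 0.0938]
tcp_rot: [[1.0, 0.019, 0.0], [0.019, -1.0, -0.0], [0.0, 0.0, -1.0]]
force: [0.1, 0.4, -0.6]
width: 0.002
finger_force: 0.0
```

Emit:
play_rows(fingers=[1, 1, 1, 1], slide=[[-0.2, 0, 0], [-0.2, 0, 0], [-0.2, 0, 0], [0, 0, 0]], turn=[0, 0, 0, 0])

```text
t: 4.65
tool_pos: [0.4338, -0.1502, 0.0935]
tcp_rot: [[1.0, 0.018, -0.0], [0.018, -1.0, 0.0], [-0.0, -0.0, -1.0]]
force: [0.0, 1.0, -0.3]
width: 0.005
finger_force: 0.0
```

```bash
python3 - <<'E'
from h import *
i,d=grab_frame('top');o=robot.get_obs();print(o['tool_pos'],o['force'])
save(cv2.resize(i[150:265,255:345],None,fx=5,fy=5,interpolation=3),'l1')
E
```

```text
[ 0.4338457  -0.15022203  0.09355589] [-0.29782404 -0.18656385  0.04275822]
```

Emit:
play_rows(fingers=[1, 1, 1, 1], slide=[[-0.2, 0, 0], [-0.2, 0, 0], [-0.2, 0, 0], [0, 0, 0]], turn=[0, 0, 0, 0])

```text
t: 5.2
tool_pos: [0.4277, -0.1503, 0.0935]
tcp_rot: [[1.0, 0.018, 0.0], [0.018, -1.0, -0.0], [0.0, 0.0, -1.0]]
force: [0.5, -0.9, -0.4]
width: 0.001
finger_force: 0.0
```

View pics/l1.png

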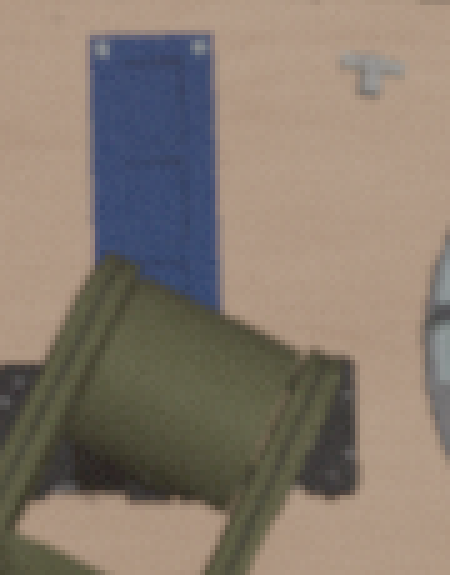

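Emit:
play_rows(fingers=[1, 1, 1, 1], slide=[[-0.2, 0, 0], [-0.2, 0, 0], [0, 0, 0], [0, 0, 0]], turn=[0, 0, 0, 0])

```text
t: 5.7
tool_pos: [0.4239, -0.1504, 0.0936]
tcp_rot: [[1.0, 0.019, 0.0], [0.019, -1.0, -0.0], [0.0, 0.0, -1.0]]
force: [0.2, -0.5, 0.3]
width: 0.006
finger_force: 0.0
```

```bash
python3 - <<'E'
from h import *
o=robot.get_obs();print(o['tool_pos'],o['force'])
i,d=grab_frame('wrist');save(i[150:420,180:380].repeat(2,0).repeat(2,1),'l2')
cm=camera_model('wrist')
h=cv2.cvtColor(i,cv2.COLOR_RGB2HSV);m=((h[...,0]<8)|(h[...,0]>172))&(h[...,1]>150)&(h[...,2]>60)
ys,xs=np.nonzero(m);print(len(xs),xs.min() if len(xs) else 0,ys.min() if len(ys) else 0, ys.max() if len(ys) else 0)
print(proj(cm,np.array([.417,-.149,.1])),proj(cm,np.array([.44,-.149,.1])))
E
```

```text
[ 0.42391383 -0.15040294  0.09360993] [ 0.1532774  -0.51958038  0.2545103 ]
1625 252 116 161
[279.2434243  247.60604526] [279.91104067 211.89990776]
```

View pics/l2.png

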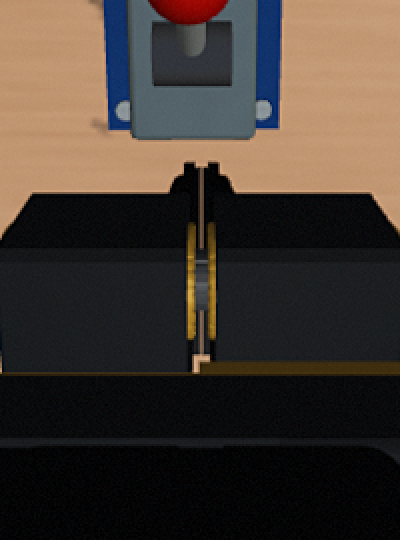

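```bash
python3 - <<'E'
from h import *
o=robot.get_obs();cm=camera_model('wrist')
print(o['tool_pos'],proj(cm,o['tool_pos']),proj(cm,np.array([.415,-.149,.016])),proj(cm,np.array([.416,-.149,.041])),proj(cm,np.array([.417,-.149,.1])))
print(ray(cm,275,138,.1),ray(cm,275,214,.016),ray(cm,275,175/2+150,.094),ray(cm,275,219,.041))
T=cm['world_to_cam'];print(-T[:3,:3].T@T[:3,3])
E
```

```text
[ 0.42389498 -0.15040508  0.09356519] [281.68025094 233.71575755] [279.53073968 214.07419147] [279.47306574 221.36837162] [279.2434243  247.60604526]
[ 0.48368679 -0.14540753  0.1       ] [ 0.41499446 -0.1450524   0.016     ] [ 0.42143119 -0.14620439  0.094     ] [ 0.41790083 -0.14540953  0.041     ]
[ 0.492319   -0.14832789  0.29082623]
```

Emit:
play_rows(fingers=[1, 1, 1, 1, 1, 1, 1, 1, 1, 1, 1, 1, 1, 1, 1], slide=[[0, 0, -3], [0, 0, -3], [0, 0, 0], [3, 0, 0], [3, 0, 0], [3, 0, 0], [2, 0, 0], [0, 0, 0], [0, 0, 3], [0, 0, 3], [0, 0, 1], [0, 0, 0], [-1, 0, 0], [-1, 0, 0], [-1, 0, 0]], turn=[0, 0, 0, 0, 0, 0, 0, 0, 0, 0, 0, 0, 0, 0, 0])

```text
t: 7.62
tool_pos: [0.5035, -0.1491, 0.0844]
tcp_rot: [[1.0, 0.018, 0.001], [0.018, -1.0, -0.001], [0.001, 0.001, -1.0]]
force: [1.0, -0.8, -0.2]
width: 0.003
finger_force: 0.8
```

Emit:
play_rows(fingers=[1, 1, 1, 1, 1, 1], slide=[[-1, 0, 0], [-1, 0, 0], [-1, 0, 0], [-1, 0, 0], [0, 0, 0], [0, 0, 0]], turn=[0, 0, 0, 0, 0, 0])

```text
t: 8.38
tool_pos: [0.4699, -0.1508, 0.0922]
tcp_rot: [[1.0, 0.018, 0.015], [0.018, -1.0, -0.003], [0.015, 0.003, -1.0]]
force: [2.1, 5.9, 25.2]
width: 0.006
finger_force: 12.1
```

```bash
cat >> h.py <<'E'
def knob():
    i,d=grab_frame('wrist');cm=camera_model('wrist')
    h=cv2.cvtColor(i,cv2.COLOR_RGB2HSV);m=((h[...,0]<8)|(h[...,0]>172))&(h[...,1]>150)&(h[...,2]>60)&(abs(np.arange(560)-278)<45)
    ys,xs=np.nonzero(m)
    if len(xs)<20: return i,None
    return i,(len(xs),xs.min(),xs.max(),ys.min(),ys.max(),ray(cm,(xs.min()+xs.max())/2,(ys.min()+ys.max())/2,.105).round(4))
E
python3 - <<'E'
from h import *
o=robot.get_obs();print(o['tool_pos'],o['force'])
i,k=knob();print(k);save(i[150:420,180:380].repeat(2,0).repeat(2,1),'l3')
E
```

```text
[ 0.46986994 -0.15077823  0.09218895] [ 2.09905484  5.86821179 25.18463605]
(39, np.int64(280), np.int64(281), np.int64(253), np.int64(274), array([ 0.4552, -0.1502,  0.105 ]))
```

View pics/l3.png

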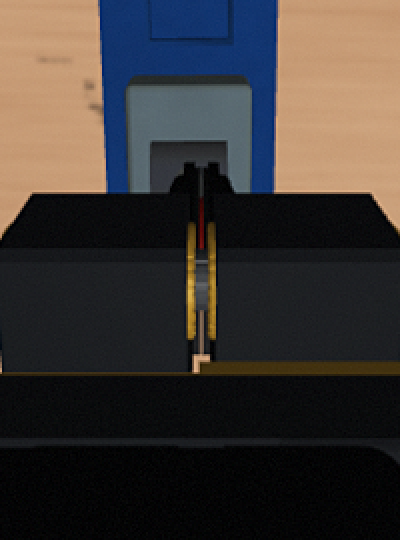

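Emit:
play_rows(fingers=[1, 1, 1, 0.3, 0.3, 0.3, 0.3], slide=[[1, 0, -2], [1, 0, -3], [0, 0, -3], [0, 0, 0], [0, 0, 0], [0, 0, 0], [0, 0, 0]], turn=[0, 0, 0, 0, 0, 0, 0])

```text
t: 9.3
tool_pos: [0.4831, -0.149, 0.1622]
tcp_rot: [[1.0, 0.018, -0.002], [0.018, -1.0, 0.001], [-0.002, -0.001, -1.0]]
force: [-0.5, -0.6, 0.9]
width: 0.367
finger_force: 0.0
```

```bash
python3 - <<'E'
from h import *
o=robot.get_obs();print(o['tool_pos'],o['force'],o['width'])
i,k=knob();print(k);save(i[150:420,180:380].repeat(2,0).repeat(2,1),'l4')
E
```

```text
[ 0.48311588 -0.14903306  0.1622237 ] [-0.51925081 -0.63404969  0.90712548] 0.36696628958615396
(778, np.int64(261), np.int64(291), np.int64(231), np.int64(262), array([ 0.452 , -0.1452,  0.105 ]))
```

Emit:
play_rows(fingers=[0.3, 0.3, 0.3, 0.3, 0.3, 0.3, 0.3, 1, 1, 1, 1, 1, 1], slide=[[-1.6, -0.15, 0], [-1.5, -0.15, 0], [0, 0, 0], [0, 0, 2.5], [0, 0, 2.5], [0, 0, 2.3], [0, 0, 0], [0, 0, 0], [0, 0, 0], [0, 0, 0], [0, 0, 0], [0, 0, 0], [0, 0, 0]], turn=[0, 0, 0, 0, 0, 0, 0, 0, 0, 0, 0, 0, 0], squeeze=8)

```text
t: 10.98
tool_pos: [0.4529, -0.1464, 0.0908]
tcp_rot: [[1.0, 0.018, -0.0], [0.018, -1.0, 0.001], [0.0, -0.001, -1.0]]
force: [-0.6, 2.1, 2.3]
width: 0.171
finger_force: 6.3
```

Emit:
play_rows(fingers=[1, 1, 1, 1, 1, 1, 1], slide=[[-0.8, 0, 0], [-0.8, 0, 0.1], [-0.7, 0, 0.2], [-0.7, 0, 0.3], [-0.6, 0, 0.3], [0, 0, 0], [0, 0, 0]], turn=[0, 0, 0, 0, 0, 0, 0])

```text
t: 11.85
tool_pos: [0.4169, -0.1478, 0.0852]
tcp_rot: [[1.0, 0.019, -0.0], [0.019, -1.0, -0.0], [-0.0, 0.0, -1.0]]
force: [-8.3, 5.3, 20.6]
width: 0.107
finger_force: 12.4
```

Emit:
play_rows(fingers=[0.3, 0.3, 0.3, 0.3, 0.3, 0.3], slide=[[0, 0, 0], [0, 0, 0], [0, 0, 0], [0, 0, -3], [0, 0, -3], [0, 0, 0]], turn=[0, 0, 0, 0, 0, 0])

```text
t: 12.6
tool_pos: [0.4182, -0.1483, 0.1436]
tcp_rot: [[1.0, 0.019, 0.004], [0.019, -1.0, -0.002], [0.004, 0.002, -1.0]]
force: [-0.3, -0.8, -1.2]
width: 0.67
finger_force: 0.0
```

```bash
python3 - <<'E'
from h import *
o=robot.get_obs();print(o['tool_pos'],o['force'],o['width'])
i,k=knob();print(k);save(i[150:420,180:380].repeat(2,0).repeat(2,1),'l4')
E
```

```text
[ 0.41816689 -0.14832257  0.14361284] [-0.29110119 -0.78383379 -1.17118652] 0.6695918996553675
(888, np.int64(262), np.int64(295), np.int64(199), np.int64(231), array([ 0.419 , -0.1455,  0.105 ]))
```

View pics/l4.png

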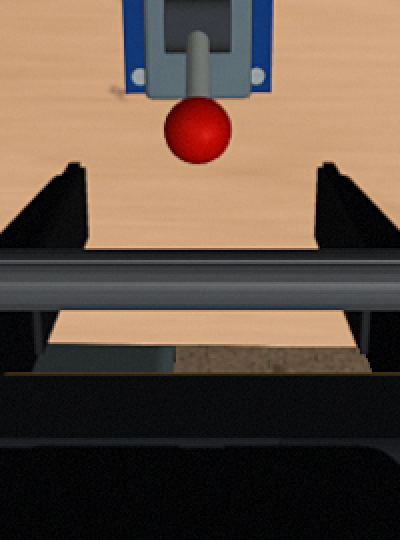

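Emit:
play_rows(fingers=[1, 1, 1, 1, 1, 1, 1, 1, 1, 1, 1, 1, 1, 1], slide=[[2, 0, 0], [2, 0, 0], [0.8, 0, 0], [0, 0, 0], [0, 0, 0], [0, 0, 2], [0, 0, 2], [0, 0, 1], [0, 0, 0], [-1, 0, 0], [-1, 0, 0], [-0.6, 0, 0], [-0.3, 0, 0], [0, 0, 0]], turn=[0, 0, 0, 0, 0, 0, 0, 0, 0, 0, 0, 0, 0, 0])

```text
t: 14.4
tool_pos: [0.4357, -0.1473, 0.0917]
tcp_rot: [[1.0, 0.018, 0.0], [0.018, -1.0, -0.0], [0.0, 0.0, -1.0]]
force: [-0.5, -0.5, -0.0]
width: 0.008
finger_force: 0.0
```

Emit:
play_rows(fingers=[1, 1, 1, 1], slide=[[-0.2, 0, 0], [-0.2, 0, 0], [-0.1, 0, 0], [0, 0, 0]], turn=[0, 0, 0, 0])

```text
t: 14.9
tool_pos: [0.4308, -0.1472, 0.0915]
tcp_rot: [[1.0, 0.019, -0.0], [0.019, -1.0, 0.0], [-0.0, -0.0, -1.0]]
force: [0.2, 0.5, -0.4]
width: 0.006
finger_force: 0.0
```

Emit:
play_rows(fingers=[1, 1, 1], slide=[[-0.2, 0, 0], [-0.15, 0, 0], [0, 0, 0]], turn=[0, 0, 0])

```text
t: 15.28
tool_pos: [0.4272, -0.1473, 0.0915]
tcp_rot: [[1.0, 0.018, 0.0], [0.018, -1.0, 0.0], [0.0, -0.0, -1.0]]
force: [0.3, -0.1, 0.4]
width: 0.005
finger_force: 0.0
```

```bash
python3 - <<'E'
from h import *
o=robot.get_obs();print(o['tool_pos'],o['force'],o['width'])
i,d=grab_frame('wrist');save(i[190:380,180:380].repeat(3,0).repeat(3,1),'l5')
E
```

```text
[ 0.42721215 -0.14733881  0.09154747] [ 0.30444394 -0.13776673  0.38398408] 0.004915764405785636
```

View pics/l5.png

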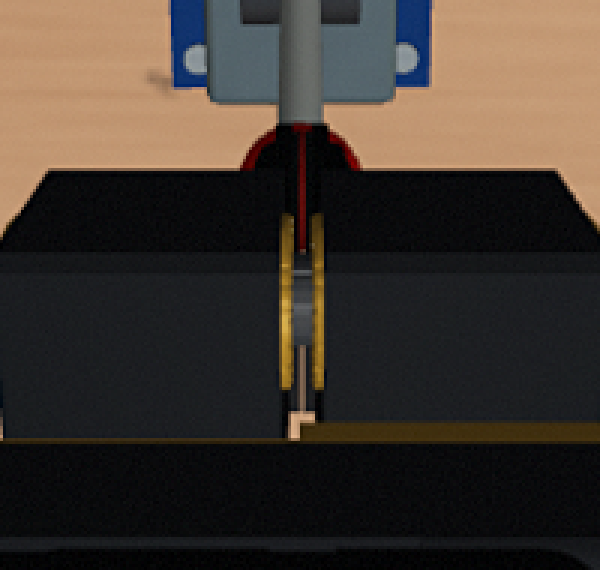

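Emit:
play_rows(fingers=[1, 1, 1, 1, 1, 1, 1, 1, 1, 1, 1, 1, 1, 1], slide=[[1, 0, -2], [1, 0, -2], [1, 0, 0], [1, 0, 0], [0.5, 0, 0], [0, 0, 2], [0, 0, 2], [0, 0, 2.5], [0, 0, 0], [-0.7, 0, 0], [-0.5, 0, 0], [-0.5, 0, 0], [-0.3, 0, 0], [0, 0, 0]], turn=[0, 0, 0, 0, 0, 0, 0, 0, 0, 0, 0, 0, 0, 0])

```text
t: 17.08
tool_pos: [0.4522, -0.1469, 0.0668]
tcp_rot: [[1.0, 0.018, 0.0], [0.018, -1.0, -0.0], [0.0, 0.0, -1.0]]
force: [0.3, -0.1, 0.4]
width: 0.006
finger_force: 0.0
```

Emit:
play_rows(fingers=[1, 1, 1, 1, 1], slide=[[-0.2, 0, 0], [-0.2, 0, 0], [-0.2, 0, 0], [-0.2, 0, 0], [0, 0, 0]], turn=[0, 0, 0, 0, 0])

```text
t: 17.7
tool_pos: [0.4442, -0.147, 0.0665]
tcp_rot: [[1.0, 0.018, -0.0], [0.018, -1.0, -0.0], [-0.0, -0.0, -1.0]]
force: [0.1, -0.4, 0.2]
width: 0.008
finger_force: 0.0
```

Emit:
play_rows(fingers=[1, 1, 1, 1], slide=[[-0.2, 0, 0], [-0.2, 0, 0], [-0.1, 0, 0], [0, 0, 0]], turn=[0, 0, 0, 0])

```text
t: 18.2
tool_pos: [0.4431, -0.1471, 0.067]
tcp_rot: [[1.0, 0.018, 0.01], [0.018, -1.0, -0.0], [0.01, 0.001, -1.0]]
force: [14.0, 0.4, -8.2]
width: 0.005
finger_force: 6.5
```

Emit:
play_rows(fingers=[1, 1, 1, 0, 0, 0, 0, 0, 0, 0, 0, 0, 0], slide=[[1, 0, -3], [0, 0, -4], [0, 0, -4], [0, 3, -4], [-1, 5, 0], [-1, 5, 0], [-1, 5, 0], [-1, 5, 0], [-1, 2, 0], [0, 0, 0], [0, 0, 0], [0, 0, 0], [0, 0, 0]], turn=[0, 0, 0, 0, 5, 5, 5, 5, 5, 3, 3, 0, 0])

```text
t: 19.82
tool_pos: [0.372, -0.3858, 0.2165]
tcp_rot: [[0.867, -0.498, -0.0], [-0.498, -0.867, 0.0], [-0.0, -0.0, -1.0]]
force: [0.2, -0.5, 0.5]
width: 0.978
finger_force: 0.0
```

```bash
python3 - <<'E'
from h import *
o=robot.get_obs();print(o['tool_pos'],o['joint_pos'],np.degrees(np.arctan2(o['tcp_rot'][1][0],o['tcp_rot'][0][0])))
i,d=grab_frame('wrist');save(i,'w2');cm=camera_model('wrist');np.savez('/tmp/w2',i=i,d=d,K=cm['K'],T=cm['world_to_cam'])
E
```

```text
[ 0.37198593 -0.38578783  0.21649026] [-5.17816718e+01 -8.38767952e+00  1.07217148e+02 -3.15002455e-03
  8.11892930e+01  6.81057602e+01] -29.886948308906554
```

View pics/w2.png

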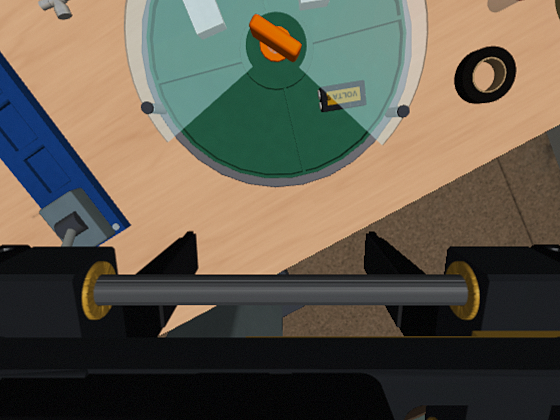

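```bash
python3 - <<'E'
from h import *
w=np.load('/tmp/w2.npz');cm={'K':w['K'],'world_to_cam':w['T']};i=w['i']
h=cv2.cvtColor(i,cv2.COLOR_RGB2HSV);H,S,V=[h[...,k].astype(int) for k in range(3)]
m=((H<20)&(S>150)&(V>100));m[100:]=0;m[:,:220]=0;m[:,340:]=0
print('V levels',np.percentile(V[m],[10,50,90]))
# bar top = brighter face
pts=np.argwhere(m)[:,::-1].astype(np.float32)
for t in(0,200,220):
    mm=m&(V>t);n,l,s,c=cv2.connectedComponentsWithStats(mm.astype(np.uint8));
    if n<2: continue
    a=1+np.argmax(s[1:,4]);b=cv2.minAreaRect(np.argwhere(l==a)[:,::-1].astype(np.float32))
    q=np.array([ray(cm,*p,.094)[:2] for p in cv2.boxPoints(b)]);e=q[1]-q[0],q[2]-q[1]
    print(t,s[a,4],q.mean(0).round(4),[(np.linalg.norm(x).round(4),np.degrees(np.arctan2(x[1],x[0])).round(1)) for x in e])
# hub circle green on cover hole: pixels
for n,u,v,z in(('sectL',175,140,.054),('sectR',383,143,.054),('postL',148,108,.055),('postR',403,111,.055),('hubc',276,46,.054),('apexL',250,76,.05),('apexR',303,79,.05)):
    print(n,ray(cm,u,v,z)[:2].round(4))
E
```

```text
V levels [155.4 218.  221. ]
0 895 [ 0.4992 -0.4543] [(np.float64(0.0148), np.float64(-66.7)), (np.float64(0.0503), np.float64(-150.5))]
200 658 [ 0.5001 -0.4548] [(np.float64(0.0118), np.float64(-66.9)), (np.float64(0.0472), np.float64(-150.7))]
220 36 [ 0.4931 -0.438 ] [(np.float64(0.0049), np.float64(-109.6)), (np.float64(0.0125), np.float64(161.8))]
sectL [ 0.4719 -0.3117]
sectR [ 0.3573 -0.5047]
postL [ 0.5133 -0.3062]
postR [ 0.377 -0.537]
hubc [ 0.4981 -0.4528]
apexL [ 0.4876 -0.4153]
apexR [ 0.4575 -0.4617]
```

Emit:
play_rows(fingers=[0, 0, 0, 0, 0, 0, 0, 0, 0, 0, 0, 0, 0, 0, 0], slide=[[5, -0.2, 0], [5, -0.2, 0], [4.4, -0.1, 0], [0, 0, 0], [0, 0, 0], [0, 0, 0], [0, 0, 0], [0, 0, 0], [0, 0, 0], [0, 0, 3], [0, 0, 3], [0, 0, 3], [0, 0, 3], [0, 0, 3.2], [0, 0, 0]], turn=[0, 0, 0, -10, -10, -10, -10, -10, -8.5, 0, 0, 0, 0, 0, 0])

```text
t: 21.75
tool_pos: [0.4976, -0.4513, 0.0608]
tcp_rot: [[0.878, 0.479, -0.005], [0.479, -0.878, 0.005], [-0.002, -0.007, -1.0]]
force: [0.3, 0.0, 0.6]
width: 1.004
finger_force: 0.0
```

Emit:
play_rows(fingers=[1, 1, 1, 1, 1, 1, 1, 1], slide=[[0, 0, 0], [0, 0, 0], [0, 0, 0], [0, 0, 0], [0, 0, 0], [0, 0, 0], [0, 0, 0], [0, 0, 0]], turn=[0, 0, 0, 0, 0, 0, 0, 0], squeeze=20)

```text
t: 22.75
tool_pos: [0.4993, -0.4534, 0.0645]
tcp_rot: [[0.878, 0.478, -0.0], [0.478, -0.878, 0.0], [-0.0, -0.0, -1.0]]
force: [-0.8, 0.2, 0.7]
width: 0.217
finger_force: 0.0
```

Emit:
play_rows(fingers=[1, 1, 1, 1], slide=[[0, 0, 0], [0, 0, 0], [0, 0, 0], [0, 0, 0]], turn=[0, 0, 0, 0])

```text
t: 23.25
tool_pos: [0.4997, -0.4541, 0.0646]
tcp_rot: [[0.878, 0.478, 0.001], [0.478, -0.878, -0.001], [0.0, 0.002, -1.0]]
force: [2.7, -4.6, -3.5]
width: 0.129
finger_force: 20.0
```

Emit:
play_rows(fingers=[1, 1, 1, 1, 1, 1, 1, 1, 1, 1, 1, 1, 1, 1, 1, 1, 1, 1], slide=[[0, 0, 0], [0, 0, 0], [0, 0, 0], [0, 0, 0], [0, 0, 0], [0, 0, 0], [0, 0, 0], [0, 0, 0], [0, 0, 0], [0, 0, 0], [0, 0, 0], [0, 0, 0], [0, 0, 0], [0, 0, 0], [0, 0, 0], [0, 0, 0], [0, 0, 0], [0, 0, 0]], turn=[-4, -7, -7, -7, -7, -7, -7, -8, -8, -8, -8, -8, -8, -8, -8, -5, -3, 0])

```text
t: 25.5
tool_pos: [0.5002, -0.4541, 0.0646]
tcp_rot: [[-0.835, 0.551, 0.002], [0.551, 0.835, -0.002], [-0.003, -0.0, -1.0]]
force: [3.8, -3.8, -4.7]
width: 0.132
finger_force: 20.0
```

Emit:
play_rows(fingers=[0.4, 0.4, 0.4, 0.4, 0.4, 0.4, 0.4, 0.4, 0.4, 0.4], slide=[[0, 0, 0], [0, 0, 0], [0, 0, 0], [0, 0, -2], [0, 0, -4], [0, 0, -4], [0, 0, -4], [0, 0, -1], [0, 0, 0], [0, 0, 0]], turn=[0, 0, 0, 0, 0, 0, 0, 0, 0, 0])

```text
t: 26.75
tool_pos: [0.4985, -0.4526, 0.212]
tcp_rot: [[-0.834, 0.551, -0.003], [0.551, 0.834, 0.003], [0.004, 0.001, -1.0]]
force: [-0.7, -0.4, 0.3]
width: 0.603
finger_force: 0.0
```

```bash
cat >> h.py <<'E'
def white(roi,z=.044,vmin=140):
    i,d=grab_frame('wrist');cm=camera_model('wrist')
    h=cv2.cvtColor(i,cv2.COLOR_RGB2HSV);H,S,V=[h[...,k].astype(int) for k in range(3)]
    m=((S<45)&(V>vmin)).astype(np.uint8);k=np.zeros_like(m);x0,x1,y0,y1=roi;k[y0:y1,x0:x1]=m[y0:y1,x0:x1]
    n,l,s,c=cv2.connectedComponentsWithStats(k)
    for a in range(1,n):
        if s[a,4]<300: continue
        b=cv2.minAreaRect(np.argwhere(l==a)[:,::-1].astype(np.float32))
        q=np.array([ray(cm,*p,z)[:2] for p in cv2.boxPoints(b)]);e=q[1]-q[0],q[2]-q[1]
        print(s[a],q.mean(0).round(4),[(np.linalg.norm(x).round(4),np.degrees(np.arctan2(x[1],x[0])).round(1)) for x in e],'V',np.percentile(V[l==a],[10,50,90]))
    return i,cm
E
python3 - <<'E'
from h import *
o=robot.get_obs();print(o['tool_pos'],o['width'],np.degrees(np.arctan2(o['tcp_rot'][1][0],o['tcp_rot'][0][0])))
i,cm=white((120,440,40,245));save(i,'w3')
E
```

```text
[ 0.49850055 -0.45260572  0.21203614] 0.602619252238183 146.56001277000345
[ 251   84   46   52 1230] [ 0.4246 -0.412 ] [(np.float64(0.0453), np.float64(108.8)), (np.float64(0.0299), np.float64(22.0))] V [200.  204.  209.1]
[ 375   92   43  153 2819] [ 0.5566 -0.3343] [(np.float64(0.0439), np.float64(56.9)), (np.float64(0.1718), np.float64(-27.3))] V [165. 198. 202.]
[ 143  104   42  141 2569] [ 0.417  -0.5576] [(np.float64(0.0407), np.float64(59.1)), (np.float64(0.1592), np.float64(-35.1))] V [172. 206. 213.]
[ 321  161   49   46 1202] [ 0.5354 -0.3894] [(np.float64(0.0449), np.float64(95.4)), (np.float64(0.0346), np.float64(6.4))] V [158. 215. 218.]
```

View pics/w3.png

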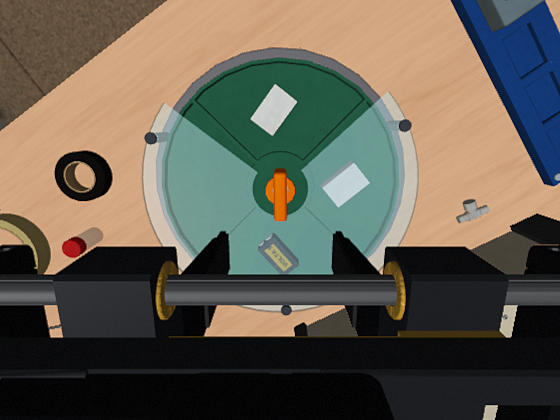

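Emit:
play_rows(fingers=[0.4, 0.4, 0.4, 0.4, 0.4, 0.4, 0.4, 0.4, 0.4, 0.4, 0.4, 0.4, 0.4, 0.4], slide=[[4.2, -0.35, 0], [4.2, -0.35, 0], [0, 0, 0], [0, 0, 0], [0, 0, 0], [0, 0, 0], [0, 0, 4], [0, 0, 4], [0, 0, 3], [0, 0, 2], [0, 0, 2], [0, 0, 2], [0, 0, 1.1], [0, 0, 0]], turn=[0, 0, 9, 9, 9, 9, 0, 0, 0, 0, 0, 0, 0, 0])

```text
t: 28.55
tool_pos: [0.425, -0.4126, 0.0327]
tcp_rot: [[-0.351, 0.936, -0.001], [0.936, 0.351, 0.001], [0.001, -0.001, -1.0]]
force: [0.2, -0.1, -0.1]
width: 0.602
finger_force: 0.0
```

Emit:
play_rows(fingers=[1, 1, 1, 1, 1, 1, 1], slide=[[0, 0, 0], [0, 0, 0], [0, 0, 0], [0, 0, 0], [0, 0, 0], [0, 0, 0], [0, 0, 0]], turn=[0, 0, 0, 0, 0, 0, 0], squeeze=25)

```text
t: 29.42
tool_pos: [0.4254, -0.413, 0.0335]
tcp_rot: [[-0.351, 0.936, -0.0], [0.936, 0.351, 0.0], [0.0, 0.0, -1.0]]
force: [-0.8, -0.6, 0.3]
width: 0.008
finger_force: 0.0
```

Emit:
play_rows(fingers=[0.4, 0.4, 0.4, 0.4, 0.4, 0.4, 0.4], slide=[[0, 0, -4], [0, 0, -4], [0, 0, -4], [-4, 0, -4], [-4, 0, 0], [0, 0, 0], [0, 0, 0]], turn=[0, 0, 0, 0, 0, 0, 0])

```text
t: 30.3
tool_pos: [0.453, -0.4872, 0.1925]
tcp_rot: [[-0.351, 0.936, -0.001], [0.936, 0.351, 0.002], [0.002, -0.0, -1.0]]
force: [0.8, -0.0, 0.7]
width: 0.595
finger_force: 0.0
```

```bash
python3 - <<'E'
from h import *
o=robot.get_obs();print(o['tool_pos'],o['width'],np.degrees(np.arctan2(o['tcp_rot'][1][0],o['tcp_rot'][0][0])))
i,cm=white((80,480,20,245));save(i,'w4')
i,d=grab_frame('top')
E
```

```text
[ 0.45302845 -0.48720332  0.19252371] 0.5950220544414192 110.55691892235019
[ 367   20  113  225 6119] [ 0.5841 -0.3759] [(np.float64(0.0775), np.float64(34.8)), (np.float64(0.2455), np.float64(-46.1))] V [172. 203. 207.]
[ 266   89   30   47 1360] [ 0.4247 -0.4116] [(np.float64(0.029), np.float64(20.6)), (np.float64(0.045), np.float64(-68.8))] V [205. 209. 214.]
[ 366  106   47   50 1566] [ 0.5353 -0.389 ] [(np.float64(0.0458), np.float64(96.3)), (np.float64(0.0358), np.float64(4.3))] V [160. 219. 222.]
[ 188  174   35   68 1063] [ 0.3816 -0.5337] [(np.float64(0.022), np.float64(38.4)), (np.float64(0.0773), np.float64(-54.4))] V [158.2 194.  214. ]
```

View pics/w4.png

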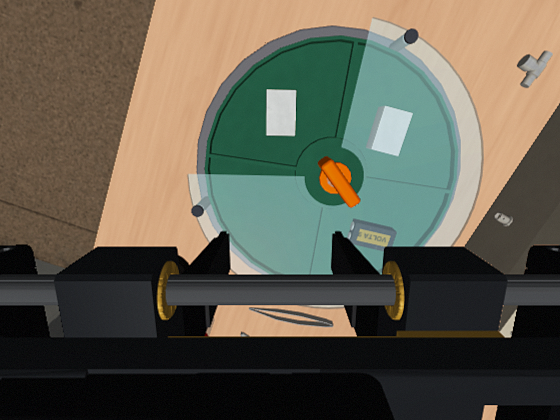

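```bash
python3 - <<'E'
from h import *
o=robot.get_obs();R=np.array(o['tcp_rot']);p=np.array(o['tool_pos'])
i,d=grab_frame('wrist');cm=camera_model('wrist');K=cm['K'];T=np.array(cm['world_to_cam'])
for (x0,x1) in((205,240),(330,365)):
    P=[]
    for v in range(228,262):
        for u in range(x0,x1):
            z=d[v,u]
            if .05<z<.3:
                c=np.linalg.inv(K)@[u,v,1]*z;c=np.array([c[0],-c[1],-c[2]]);w=T[:3,:3].T@(c-T[:3,3]);P.append(R.T@(w-p))
    P=np.array(P);k=P[:,2]>np.percentile(P[:,2],97)
    print(len(P),'max tool z pts',P[k].mean(0).round(4),P.min(0).round(4),P.max(0).round(4))
E
```

```text
618 max tool z pts [ 0.0062 -0.0294 -0.0282] [-0.0044 -0.0359 -0.0687] [ 0.0138 -0.0282 -0.0268]
702 max tool z pts [ 0.007   0.0295 -0.0282] [-0.0042  0.0281 -0.0687] [ 0.0135  0.0373 -0.0265]
```

Emit:
play_rows(fingers=[0.66, 0.66, 0.66, 0.66], slide=[[0, 0, 0], [0, 0, 0], [0, 0, 0], [0, 0, 0]], turn=[0, 0, 0, 0])

```text
t: 30.95
tool_pos: [0.4535, -0.4879, 0.1936]
tcp_rot: [[-0.351, 0.936, 0.0], [0.936, 0.351, -0.0], [-0.0, 0.0, -1.0]]
force: [0.5, 0.7, -0.9]
width: 0.343
finger_force: 0.0
```

```bash
python3 - <<'E'
from h import *
o=robot.get_obs();R=np.array(o['tcp_rot']);p=np.array(o['tool_pos']);print(o['width'])
i,d=grab_frame('wrist');cm=camera_model('wrist');K=cm['K'];T=np.array(cm['world_to_cam'])
P=[]
for v in range(225,262):
    for u in range(205,365):
        z=d[v,u]
        if .05<z<.3:
            c=np.linalg.inv(K)@[u,v,1]*z;c=np.array([c[0],-c[1],-c[2]]);w=T[:3,:3].T@(c-T[:3,3]);P.append(np.r_[R.T@(w-p),u,v])
P=np.array(P);P=P[abs(P[:,1])<.035]
for s in(-1,1):
    Q=P[P[:,1]*s>0];k=Q[:,2]>np.percentile(Q[:,2],97);print(len(Q),Q[k].mean(0).round(4),Q.max(0).round(4))
E
```

```text
0.34305478264503636
842 [ 6.000000e-03 -1.760000e-02 -2.840000e-02  2.485769e+02  2.430385e+02] [ 3.66e-02 -1.63e-02 -2.70e-02  2.51e+02  2.61e+02]
966 [ 6.500000e-03  1.740000e-02 -2.850000e-02  3.124483e+02  2.422069e+02] [ 3.66e-02  2.59e-02 -2.62e-02  3.64e+02  2.61e+02]
```

Emit:
play_rows(fingers=[0.4, 0.4, 0.4, 0.4, 0.4, 0.4, 0.4, 0.4, 0.4, 0.4, 0.4, 0.4], slide=[[4, 0, 0], [4.1, 0, 0], [0, 0, 0], [0, 0, 4], [0, 0, 4], [0, 0, 3], [0, 0, 2], [0, 0, 2], [0, 0, 1.6], [0, 0, 1], [0, 0, 1], [0, 0, 0]], turn=[0, 0, 0, 0, 0, 0, 0, 0, 0, 0, 0, 0])

```text
t: 32.5
tool_pos: [0.4248, -0.4117, 0.0069]
tcp_rot: [[-0.351, 0.936, -0.001], [0.936, 0.351, 0.001], [0.001, -0.0, -1.0]]
force: [-0.2, 0.7, 0.8]
width: 0.599
finger_force: 0.0
```

Emit:
play_rows(fingers=[1, 1, 1, 1, 1, 1, 1], slide=[[0, 0, 0], [0, 0, 0], [0, 0, 0], [0, 0, 0], [0, 0, 0], [0, 0, 0], [0, 0, 0]], turn=[0, 0, 0, 0, 0, 0, 0], squeeze=25)

```text
t: 33.38
tool_pos: [0.4252, -0.4123, 0.008]
tcp_rot: [[-0.351, 0.936, 0.0], [0.936, 0.351, -0.0], [-0.001, 0.0, -1.0]]
force: [-0.9, 1.2, 2.4]
width: 0.312
finger_force: 24.9
```

Emit:
play_rows(fingers=[1, 1, 1, 1, 1, 1], slide=[[0, 0, -1], [0, 0, -3], [0, 0, -4], [0, 0, -4], [0, 0, -3], [0, 0, 0]], turn=[0, 0, 0, 0, 0, 0])

```text
t: 34.12
tool_pos: [0.4262, -0.4135, 0.1609]
tcp_rot: [[-0.351, 0.936, 0.004], [0.936, 0.351, -0.005], [-0.006, 0.002, -1.0]]
force: [0.5, 0.0, -1.5]
width: 0.315
finger_force: 24.9
```

```bash
python3 - <<'E'
from h import *
w=np.load('/tmp/w1.npz');cm={'K':w['K'],'world_to_cam':w['T']};i=w['i']
for v in(71.5,160.2,204):print(v,ray(cm,277,v,.016)[:2].round(4))
g=cv2.cvtColor(i,cv2.COLOR_RGB2GRAY).astype(int)
for v in(92,141,187):print(v,[(240+k,int(x)) for k,x in enumerate(g[v-6:v+6,240:314].mean(0)) if 18<k<56])
print([(60+k,int(x)) for k,x in enumerate(g[60:215,270:285].mean(1))])
E
```

```text
71.5 [ 0.6697 -0.1412]
160.2 [ 0.5614 -0.143 ]
204 [ 0.5024 -0.144 ]
92 [(259, 55), (260, 55), (261, 56), (262, 52), (263, 49), (264, 56), (265, 55), (266, 54), (267, 54), (268, 54), (269, 54), (270, 54), (271, 55), (272, 55), (273, 56), (274, 55), (275, 55), (276, 55), (277, 54), (278, 55), (279, 54), (280, 54), (281, 55), (282, 55), (283, 54), (284, 55), (285, 55), (286, 55), (287, 54), (288, 56), (289, 50), (290, 33), (291, 45), (292, 55), (293, 55), (294, 54), (295, 55)]
141 [(259, 56), (260, 56), (261, 56), (262, 56), (263, 53), (264, 49), (265, 56), (266, 56), (267, 55), (268, 54), (269, 55), (270, 55), (271, 55), (272, 56), (273, 55), (274, 56), (275, 56), (276, 56), (277, 56), (278, 55), (279, 56), (280, 56), (281, 56), (282, 55), (283, 56), (284, 55), (285, 56), (286, 56), (287, 57), (288, 57), (289, 53), (290, 39), (291, 48), (292, 57), (293, 56), (294, 55), (295, 55)]
187 [(259, 55), (260, 54), (261, 54), (262, 54), (263, 55), (264, 52), (265, 49), (266, 55), (267, 54), (268, 54), (269, 54), (270, 54), (271, 54), (272, 54), (273, 54), (274, 54), (275, 55), (276, 55), (277,
[... 1169 characters left out ...]
1, 55), (152, 56), (153, 55), (154, 55), (155, 56), (156, 55), (157, 57), (158, 57), (159, 58), (160, 43), (161, 47), (162, 53), (163, 55), (164, 56), (165, 56), (166, 55), (167, 56), (168, 53), (169, 50), (170, 53), (171, 55), (172, 55), (173, 55), (174, 55), (175, 56), (176, 55), (177, 56), (178, 55), (179, 55), (180, 55), (181, 55), (182, 56), (183, 55), (184, 54), (185, 55), (186, 54), (187, 54), (188, 55), (189, 54), (190, 55), (191, 54), (192, 54), (193, 55), (194, 55), (195, 55), (196, 54), (197, 55), (198, 54), (199, 54), (200, 54), (201, 54), (202, 54), (203, 57), (204, 31), (205, 38), (206, 48), (207, 52), (208, 54), (209, 53), (210, 53), (211, 53), (212, 53), (213, 54), (214, 54)]
```

Emit:
play_rows(fingers=[1, 1, 1, 1, 1, 1, 1, 1, 1, 1, 1, 1, 1, 1, 1, 1, 1], slide=[[1.5, 2, 0], [3, 3.7, 0], [3, 3.7, 0], [3, 3.7, 0], [3, 3.7, 0], [3, 3.7, 0], [2, 2.3, 0], [1.3, 1.5, 0], [0, 0, 0], [0, 0, 0], [0, 0, 0], [0, 0, 0], [0, 0, 0], [0, 0, 0], [0, 0, 0], [0, 0, 0], [0, 0, 0]], turn=[0, 0, 0, 0, 0, 0, 0, 0, -9, -9, -9, -9, -9, -9, -9, -8, 0])

```text
t: 36.25
tool_pos: [0.5823, -0.1416, 0.1563]
tcp_rot: [[-1.0, -0.025, -0.002], [-0.025, 1.0, 0.0], [0.002, 0.0, -1.0]]
force: [-0.3, -0.1, -1.9]
width: 0.311
finger_force: 24.9
```

```bash
python3 - <<'E'
from h import *
o=robot.get_obs();print(o['tool_pos'],o['width'],np.degrees(np.arctan2(o['tcp_rot'][1][0],o['tcp_rot'][0][0])),o['joint_pos'][[0,5]])
i,cm=white((180,380,100,330),.05)
save(i,'w5')
print('p0',proj(cm,np.array([.5245,-.144,.016])),'p1',proj(cm,np.array([.5845,-.1427,.016])))
E
```

```text
[ 0.58226728 -0.14161837  0.15630201] 0.31115429335794437 -178.57497440591314 [ -18.79558152 -110.21747675]
[ 252  218   58   57 3142] [ 0.6313 -0.1391] [(np.float64(0.055), np.float64(91.4)), (np.float64(0.0589), np.float64(2.6))] V [206. 210. 214.]
p0 [278.14868783 134.7162109 ] p1 [278.10396243 193.00027753]
```

View pics/w5.png

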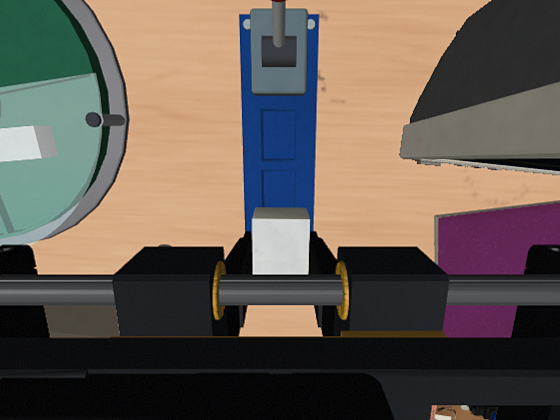

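```bash
python3 - <<'E'
from h import *
o=robot.get_obs();print(o['tool_pos'])
i,d=grab_frame('wrist');cm=camera_model('wrist');K=cm['K'];T=np.array(cm['world_to_cam'])
g=cv2.cvtColor(i,cv2.COLOR_RGB2GRAY).astype(int);print([(v,int(g[v,265:295].mean()),round(float(np.median(d[v,265:295])),4)) for v in range(203,224)])
for u,v in((280,214),(280,219),(280,230),(280,260),(256,240),(304,240)):
    z=np.median(d[v-1:v+2,u-2:u+3]);c=np.linalg.inv(K)@[u,v,1]*z;w=T[:3,:3].T@(np.array([c[0],-c[1],-c[2]])-T[:3,3]);print(u,v,w.round(4))
E
```

```text
[ 0.5823687  -0.14155439  0.15649174]
[(203, 53, 0.355), (204, 53, 0.3548), (205, 53, 0.3556), (206, 50, 0.3559), (207, 70, 0.1886), (208, 82, 0.1868), (209, 85, 0.1841), (210, 86, 0.1821), (211, 88, 0.1804), (212, 91, 0.1783), (213, 94, 0.1761), (214, 96, 0.1741), (215, 98, 0.1725), (216, 101, 0.1708), (217, 98, 0.169), (218, 121, 0.1677), (219, 199, 0.1669), (220, 216, 0.167), (221, 210, 0.1672), (222, 209, 0.1674), (223, 209, 0.1675)]
280 214 [ 0.5602 -0.1413  0.1861]
280 219 [ 0.5607 -0.1413  0.1938]
280 230 [ 0.5666 -0.1411  0.1936]
280 260 [ 0.5833 -0.1407  0.1935]
256 240 [ 0.5723 -0.1534  0.1938]
304 240 [ 0.5718 -0.1285  0.1934]
```

Emit:
play_rows(fingers=[1, 1, 1, 1, 1, 1, 1, 1, 1, 1, 1, 1], slide=[[-0.2, -0.12, 0], [0, 0, 3], [0, 0, 4], [0, 0, 3], [0, 0, 2], [0, 0, 2], [0, 0, 1], [0, 0, 0], [0, 0, 0.3], [0, 0, 0.3], [0, 0, 0.3], [0, 0, 0]], turn=[0, 0, 0, 0, 0, 0, 0, 0, 0, 0, 0, 0])

```text
t: 37.85
tool_pos: [0.5848, -0.1424, -0.0017]
tcp_rot: [[-1.0, -0.027, -0.0], [-0.027, 1.0, 0.0], [0.0, 0.0, -1.0]]
force: [0.6, 0.2, -0.7]
width: 0.319
finger_force: 24.9
```

Emit:
play_rows(fingers=[1, 1, 1, 0.55, 0.55, 0.55, 0.55, 0.55], slide=[[0, 0, 0.2], [0, 0, 0.1], [0, 0, 0], [0, 0, 0], [0, 0, 0], [0, 0, 0], [0, 0, 0], [0, 0, 0]], turn=[0, 0, 0, 0, 0, 0, 0, 0])

```text
t: 38.85
tool_pos: [0.585, -0.1425, -0.0045]
tcp_rot: [[-1.0, -0.027, -0.0], [-0.027, 1.0, 0.0], [0.0, 0.0, -1.0]]
force: [-0.3, -0.7, -1.1]
width: 0.449
finger_force: 0.0
```

Emit:
play_rows(fingers=[0.4, 0.4, 0.4, 0.4, 0.4, 0.4, 0.4], slide=[[0, 0, -3], [0, 0, -4], [0, 0, -4], [-3, 0, -4], [-4, 0, -2], [0, 0, 0], [0, 0, 0]], turn=[0, 0, 0, 0, 0, 0, 0])

```text
t: 39.72
tool_pos: [0.654, -0.1403, 0.1643]
tcp_rot: [[-1.0, -0.027, -0.002], [-0.027, 1.0, 0.001], [0.002, 0.001, -1.0]]
force: [-0.7, -0.3, -0.5]
width: 0.595
finger_force: 0.0
```

```bash
cat >> h.py <<'E'
def pt(d,cm,u,v):
    K=cm['K'];T=np.array(cm['world_to_cam']);z=np.median(d[int(v)-1:int(v)+2,int(u)-1:int(u)+2])
    c=np.linalg.inv(K)@[u,v,1]*z;return T[:3,:3].T@(np.array([c[0],-c[1],-c[2]])-T[:3,3])
def tops(roi,vmin=140,area=250):
    """white top faces: rect corners' size, centre, and heights from depth"""
    i,d=grab_frame('wrist');cm=camera_model('wrist')
    h=cv2.cvtColor(i,cv2.COLOR_RGB2HSV);m=((h[...,1]<45)&(h[...,2]>vmin)).astype(np.uint8)
    k=np.zeros_like(m);x0,x1,y0,y1=roi;k[y0:y1,x0:x1]=m[y0:y1,x0:x1];n,l,s,c=cv2.connectedComponentsWithStats(k)
    for a in range(1,n):
        if s[a,4]<area: continue
        b=cv2.minAreaRect(np.argwhere(l==a)[:,::-1].astype(np.float32));bp=cv2.boxPoints(b);ce=bp.mean(0)
        z=np.array([pt(d,cm,*(ce+.7*(p-ce)))[2] for p in bp]);q=np.array([ray(cm,*p,z.mean())[:2] for p in bp]);e=q[1]-q[0],q[2]-q[1]
        print(s[a,4],ce.round(0),'c',q.mean(0).round(4),'z',z.round(4),[(np.linalg.norm(x).round(4),np.degrees(np.arctan2(x[1],x[0])).round(1)) for x in e])
    return i,d,cm
E
python3 - <<'E'
from h import *
o=robot.get_obs();print(o['tool_pos'],o['width'])
i,d,cm=tops((230,330,60,300));save(i,'w6')
E
```

```text
[ 0.65403459 -0.14034069  0.16433075] 0.594966248166631
1460 [280. 124.] c [ 0.5848 -0.1413] z [0.0317 0.0324 0.0325 0.0334] [(np.float64(0.0287), np.float64(91.5)), (np.float64(0.0444), np.float64(2.2))]
```

Emit:
play_rows(fingers=[0.4, 0.4, 0.4, 0.4, 0.4, 0.4, 0.4, 0.4, 0.4, 0.4], slide=[[0, 0, -3], [2, -3.9, 0], [2, -3.9, 0], [2, -3.9, 0], [2, -3.9, 0], [2, -3.9, 0], [2, -3.9, 0], [2, -3.9, 0], [2.3, -3.6, 0], [0, 0, 0]], turn=[0, 0, 0, 0, 0, 0, 0, 0, 0, 0])

```text
t: 41.02
tool_pos: [0.4976, -0.4553, 0.1939]
tcp_rot: [[-1.0, -0.023, -0.002], [-0.023, 1.0, 0.002], [0.002, 0.002, -1.0]]
force: [0.7, 0.5, -0.8]
width: 0.6
finger_force: 0.0
```

Emit:
play_rows(fingers=[0.4, 0.4, 0.4, 0.4, 0.4, 0.4, 0.4, 0.4, 0.4, 0.4, 0.4, 0.4, 0.4, 0.4, 0.4, 0.4, 0.4, 0.4, 0.4, 0.4], slide=[[0, 0, 0], [0, 0, 0], [0, 0, 0], [0, 0, 0], [0, 0, 0], [0, 0, 0], [0, 0, 0], [0, 0, 0], [0, 0, 0], [0, 0, 0], [0, 0, 0], [0, 0, 0], [0, 0, 0], [0, 0, 0], [0, 0, 0], [0, 0, 0], [0, 0, 0], [0, 0, 0], [0, 0, 0], [0, 0, 0]], turn=[10.5, 10.5, 10.5, 10.5, 10.5, 10.5, 10.5, 10.5, 10.5, 10.5, 10.5, 10.5, 10.5, 10.5, 10.5, 10.5, 10.5, 10.5, 10.5, 10.5])

```text
t: 43.52
tool_pos: [0.5003, -0.4521, 0.1945]
tcp_rot: [[0.877, -0.481, -0.001], [-0.481, -0.877, 0.002], [-0.002, -0.001, -1.0]]
force: [0.3, 0.3, -0.2]
width: 0.601
finger_force: 0.0
```

```bash
python3 - <<'E'
from h import *
o=robot.get_obs();print(o['tool_pos'],o['width'],np.degrees(np.arctan2(o['tcp_rot'][1][0],o['tcp_rot'][0][0])),o['joint_pos'])
i,d,cm=tops((0,560,0,245));save(i,'w7')
E
```

```text
[ 0.500323   -0.45206726  0.19448814] 0.600784476133694 -28.73314707212885 [-4.66709685e+01  9.97858494e+00  9.07703707e+01  2.65329181e-02
  7.93709821e+01  7.20573145e+01]
3475 [58. 29.] c [ 0.706  -0.3663] z [0.1257 0.1254 0.0602 0.1245] [(np.float64(0.0891), np.float64(-119.0)), (np.float64(0.0415), np.float64(143.9))]
273 [511.  42.] c [ 0.5125 -0.7372] z [0.0116 0.0134 0.013  0.0121] [(np.float64(0.0824), np.float64(-29.2)), (np.float64(0.0038), np.float64(-127.0))]
5517 [196. 123.] c [ 0.598 -0.395] z [0.0009 0.0013 0.0514 0.0516] [(np.float64(0.2634), np.float64(-62.8)), (np.float64(0.0854), np.float64(-145.6))]
5310 [376. 126.] c [ 0.4963 -0.5731] z [0.0509 0.0015 0.0008 0.0506] [(np.float64(0.0755), np.float64(-93.5)), (np.float64(0.2588), np.float64(-176.3))]
284 [ 72. 132.] c [ 0.6672 -0.2682] z [0.0013 0.0116 0.0014 0.0018] [(np.float64(0.0367), np.float64(-104.1)), (np.float64(0.0223), np.float64(159.4))]
1273 [215. 183.] c [ 0.5395 -0.3939] z [0.0514 0.0513 0.051  0.0511] [(np.float64(0.0486), np.float64(-84.7)), (np.float64(0.0295), np.float64(-175.2))]
428 [ 14. 232.] c [ 0.6017 -0.1483] z [0.0335 0.0178 0.0158 0.0314] [(np.float64(0.0293), np.float64(-41.0)), (np.float64(0.034), np.float64(-118.9))]
```

Emit:
play_rows(fingers=[0.4, 0.4, 0.4, 0.4, 0.4, 0.4, 0.4, 1, 1, 1, 1, 1, 1, 1, 1], slide=[[0, 0.17, 0], [0, 0, 4], [0, 0, 4], [0, 0, 3], [0, 0, 2.2], [0, 0, 2], [0, 0, 0], [0, 0, 0], [0, 0, 0], [0, 0, 0], [0, 0, 0], [0, 0, 0], [0, 0, 0], [0, 0, 0], [0, 0, 0]], turn=[4.7, 0, 0, 0, 0, 0, 0, 0, 0, 0, 0, 0, 0, 0, 0], squeeze=20)

```text
t: 45.45
tool_pos: [0.5005, -0.4543, 0.0438]
tcp_rot: [[0.837, -0.547, 0.001], [-0.547, -0.837, 0.002], [-0.0, -0.002, -1.0]]
force: [3.0, 5.2, 1.9]
width: 0.135
finger_force: 20.0
```

Emit:
play_rows(fingers=[1, 1, 1, 1, 1, 1, 1, 1, 1, 1, 1, 1, 1, 1], slide=[[0, 0, 0], [0, 0, 0], [0, 0, 0], [0, 0, 0], [0, 0, 0], [0, 0, 0], [0, 0, 0], [0, 0, 0], [0, 0, 0], [0, 0, 0], [0, 0, 0], [0, 0, 0], [0, 0, 0], [0, 0, 0]], turn=[-4, -7, -8, -8, -8, -8, -8, -8, -8, -8, -7, -4, -3, 0])

```text
t: 47.2
tool_pos: [0.5003, -0.4533, 0.0438]
tcp_rot: [[0.561, 0.828, 0.0], [0.828, -0.561, 0.004], [0.003, -0.002, -1.0]]
force: [1.9, 7.7, 4.2]
width: 0.134
finger_force: 20.0
```

Emit:
play_rows(fingers=[0.4, 0.4, 0.4, 0.4, 0.4, 0.4, 0.4, 0.4, 0.4, 0.4, 0.4, 0.4, 0.4, 0.4, 0.4, 0.4, 0.4, 0.4], slide=[[0, 0, 0], [0, 0, 0], [0, 0, 0], [0, 0, -2], [0, 0, -4], [0, 0, -5], [0, 0, -4], [0, 0, 0], [0, 0, 0], [0, 0, 0], [0, 0, 0], [0, 0, 0], [-5, 0, 0], [-5, 0, 0], [-5, -1, 0], [-2, -2, 0], [0, 0, 0], [0, 0, 0]], turn=[0, 0, 0, 0, 0, 0, 0, 10, 10, 10, 10, 11, 0, 0, 0, 0, 0, 0])

```text
t: 49.45
tool_pos: [0.3284, -0.4414, 0.1949]
tcp_rot: [[0.996, 0.089, 0.001], [0.089, -0.996, -0.002], [0.001, 0.002, -1.0]]
force: [-0.2, -1.0, 0.2]
width: 0.602
finger_force: 0.0
```

```bash
python3 - <<'E'
from h import *
o=robot.get_obs();print(o['tool_pos'],o['width'],np.degrees(np.arctan2(o['tcp_rot'][1][0],o['tcp_rot'][0][0])),o['joint_pos'])
i,d,cm=tops((150,450,60,245));save(i,'w8')
E
```

```text
[ 0.32835198 -0.44137964  0.19487175] 0.6018987552527283 5.1245574430179275 [-5.89494919e+01 -5.91221095e+00  1.07052253e+02  7.82771353e-03
  7.87265900e+01  2.59244957e+01]
1305 [262.  82.] c [ 0.4344 -0.4132] z [0.0445 0.0444 0.0445 0.0448] [(np.float64(0.0285), np.float64(-84.9)), (np.float64(0.0404), np.float64(-175.0))]
2479 [400. 119.] c [ 0.4096 -0.5572] z [0.0505 0.051  0.0513 0.0007] [(np.float64(0.1474), np.float64(-40.1)), (np.float64(0.0338), np.float64(-125.6))]
```

```bash
python3 - <<'E'
from h import *
i,d,cm=tops((200,330,20,245))
E
```

```text
1446 [263.  80.] c [ 0.4361 -0.4134] z [0.0443 0.0454 0.0453 0.0454] [(np.float64(0.0293), np.float64(-84.9)), (np.float64(0.0439), np.float64(-175.0))]
```

Emit:
play_rows(fingers=[0.4, 0.4, 0.4, 0.4, 0.4, 0.4, 0.4, 0.4, 0.4, 0.4, 0.4, 0.4, 0.4], slide=[[4, -0.7, 0], [4, -0.6, 0], [3, -0.5, 0], [0, 0, 0], [0, 0, 4], [0, 0, 4], [0, 0, 3], [0, 0, 2], [0, 0, 2], [0, 0, 1.7], [0, 0, 1], [0, 0, 1], [0, 0, 0]], turn=[0, 0, 0, 0, 0, 0, 0, 0, 0, 0, 0, 0, 0])

```text
t: 51.18
tool_pos: [0.4354, -0.4126, 0.0059]
tcp_rot: [[0.996, 0.089, -0.001], [0.089, -0.996, 0.001], [-0.001, -0.001, -1.0]]
force: [-0.2, 0.9, -0.0]
width: 0.601
finger_force: 0.0
```

Emit:
play_rows(fingers=[1, 1, 1, 1, 1, 1, 1], slide=[[0, 0, 0], [0, 0, 0], [0, 0, 0], [0, 0, 0], [0, 0, 0], [0, 0, 0], [0, 0, 0]], turn=[0, 0, 0, 0, 0, 0, 0], squeeze=25)

```text
t: 52.05
tool_pos: [0.4359, -0.4133, 0.007]
tcp_rot: [[0.996, 0.089, 0.0], [0.089, -0.996, -0.001], [0.0, 0.001, -1.0]]
force: [-0.9, -0.5, 4.0]
width: 0.316
finger_force: 25.0
```

Emit:
play_rows(fingers=[1, 1, 1, 1, 1, 1], slide=[[0, 0, -1], [0, 0, -3], [0, 0, -4], [0, 0, -4], [0, 0, -3], [0, 0, 0]], turn=[0, 0, 0, 0, 0, 0])

```text
t: 52.8
tool_pos: [0.4369, -0.4142, 0.1599]
tcp_rot: [[0.996, 0.089, 0.004], [0.089, -0.996, -0.004], [0.004, 0.005, -1.0]]
force: [-0.2, -0.4, -2.2]
width: 0.312
finger_force: 25.0
```

Emit:
play_rows(fingers=[1, 1, 1, 1, 1, 1, 1, 1, 1, 1], slide=[[0.8, -2, 0], [1.8, -4, 0], [1.8, -4, 0], [1.8, -4, 0], [1.8, -4, 0], [1.8, -4, 0], [1, -2.5, 0], [0.4, -1.5, 0], [0, 0, 0], [0, 0, 0]], turn=[0, 0, 0, 0, 0, 0, 0, 0, 3.4, 0])

```text
t: 54.05
tool_pos: [0.5231, -0.1434, 0.1552]
tcp_rot: [[1.0, 0.031, -0.002], [0.031, -1.0, 0.001], [-0.002, -0.001, -1.0]]
force: [-0.0, 0.5, -0.9]
width: 0.308
finger_force: 25.0
```

```bash
python3 - <<'E'
from h import *
o=robot.get_obs();print(o['tool_pos'],o['width'],np.degrees(np.arctan2(o['tcp_rot'][1][0],o['tcp_rot'][0][0])))
i,d,cm=tops((220,340,20,275));save(i,'w9')
g=cv2.cvtColor(i,cv2.COLOR_RGB2GRAY).astype(int)
dd=d[170:262,265:295];k=np.where((np.median(dd,1)<.22))[0]
v0=170+k[0]; print(v0,[pt(d,cm,280,v).round(4).tolist() for v in(v0+3,v0+8,v0+20,v0+30)])
v=v0+25;row=d[v,200:360];b=200+np.where(row<.19)[0];print(b.min(),b.max())
E
```

```text
[ 0.52313583 -0.14342506  0.15523239] 0.3083754859626893 1.7700185102102206
1510 [282. 129.] c [ 0.5855 -0.1423] z [0.0331 0.033  0.0338 0.0331] [(np.float64(0.045), np.float64(-0.6)), (np.float64(0.029), np.float64(-89.9))]
3306 [280. 244.] c [ 0.5303 -0.1427] z [0.1936 0.1932 0.1935 0.1938] [(np.float64(0.0314), np.float64(0.5)), (np.float64(0.0288), np.float64(-88.2))]
205 [[0.5461, -0.142, 0.1782], [0.5464, -0.142, 0.1895], [0.5411, -0.1422, 0.1934], [0.5359, -0.1423, 0.1937]]
252 309
```

Emit:
play_rows(fingers=[1, 1, 1, 1, 1, 1, 1, 1, 1, 1, 1, 1], slide=[[0.1, 0.05, 0], [0, 0, 3], [0, 0, 4], [0, 0, 3], [0, 0, 2], [0, 0, 2], [0, 0, 1], [0, 0, 0], [0, 0, 0.2], [0, 0, 0.3], [0, 0, 0.3], [0, 0, 0]], turn=[0, 0, 0, 0, 0, 0, 0, 0, 0, 0, 0, 0])

```text
t: 55.6
tool_pos: [0.5248, -0.1444, -0.0016]
tcp_rot: [[1.0, 0.03, -0.0], [0.03, -1.0, 0.0], [-0.0, -0.0, -1.0]]
force: [0.0, 0.6, -0.9]
width: 0.312
finger_force: 25.0
```

Emit:
play_rows(fingers=[1, 1, 1, 0.55, 0.55, 0.55, 0.55, 0.55], slide=[[0, 0, 0.2], [0, 0, 0.15], [0, 0, 0], [0, 0, 0], [0, 0, 0], [0, 0, 0], [0, 0, 0], [0, 0, 0]], turn=[0, 0, 0, 0, 0, 0, 0, 0])

```text
t: 56.6
tool_pos: [0.525, -0.1445, -0.0049]
tcp_rot: [[1.0, 0.03, 0.0], [0.03, -1.0, -0.0], [0.0, 0.0, -1.0]]
force: [-0.2, -0.0, -0.4]
width: 0.448
finger_force: 0.0
```

Emit:
play_rows(fingers=[0.5, 0.5, 0.5, 1, 1, 1, 1, 1, 1], slide=[[0, 0, -3], [0, 0, -4], [0, 0, -4], [0, 0, -4], [-4, 0, -2], [-5, 0, 0], [-2, 0, 0], [0, 0, 0], [0, 0, 0]], turn=[0, 0, 0, 0, 0, 0, 0, 0, 0])

```text
t: 57.72
tool_pos: [0.4157, -0.1478, 0.1653]
tcp_rot: [[1.0, 0.03, 0.001], [0.03, -1.0, -0.0], [0.001, 0.0, -1.0]]
force: [-0.0, 0.5, 0.0]
width: 0.009
finger_force: 0.0
```

```bash
python3 - <<'E'
from h import *
o=robot.get_obs();print(o['tool_pos'],o['width'])
i,d,cm=tops((240,320,20,245));save(i,'w10')
i,d=grab_frame('top');save(i,'top2')
hsv=cv2.cvtColor(i,cv2.COLOR_RGB2HSV);m=((hsv[...,1]<50)&(hsv[...,2]>150)).astype(np.uint8);m[:180]=0;m[262:]=0;m[:,:350]=0;m[:,425:]=0
n,l,s,c=cv2.connectedComponentsWithStats(m);print('white in carousel',[(s[k,4],c[k].round(0)) for k in range(1,n) if s[k,4]>40])
E
```

```text
[ 0.41565832 -0.1478492   0.16529897] 0.009193383450321694
462 [280.  27.] c [ 0.5684 -0.142 ] z [0.0326 0.0334 0.0335 0.0326] [(np.float64(0.029), np.float64(-88.3)), (np.float64(0.0116), np.float64(-177.6))]
1610 [280.  77.] c [ 0.5253 -0.1438] z [0.0332 0.0329 0.0326 0.0333] [(np.float64(0.0287), np.float64(-88.3)), (np.float64(0.0443), np.float64(-177.6))]
white in carousel []
```

Emit:
play_rows(fingers=[1, 1, 1, 1, 1, 1, 1, 1, 1, 1, 1, 1, 1, 1, 1, 1, 1], slide=[[-2.5, 0, 0], [-2.5, 0, 0], [0, 0, 0], [0, 0, 4], [0, 0, 4], [0, 0, 3.5], [0, 0, 0], [0, 0, 0], [1, 0, 0], [1, 0, 0], [1, 0, 0], [1, 0, 0], [1, 0, 0], [1, 0, 0], [1, 0, 0], [0.5, 0, 0], [0, 0, 0]], turn=[0, 0, 0, 0, 0, 0, 0, 0, 0, 0, 0, 0, 0, 0, 0, 0, 0])

```text
t: 59.95
tool_pos: [0.4404, -0.147, 0.05]
tcp_rot: [[1.0, 0.03, 0.0], [0.03, -1.0, 0.0], [0.0, -0.0, -1.0]]
force: [0.2, -0.2, -0.0]
width: 0.009
finger_force: 0.0
```

Emit:
play_rows(fingers=[1, 1, 1, 1, 1, 1], slide=[[0.4, 0, 0], [0.4, 0, 0], [0.3, 0, 0], [0.2, 0, 0], [0, 0, 0], [0, 0, 0]], turn=[0, 0, 0, 0, 0, 0])

```text
t: 60.7
tool_pos: [0.4531, -0.1466, 0.0501]
tcp_rot: [[1.0, 0.03, 0.0], [0.03, -1.0, 0.0], [0.0, -0.0, -1.0]]
force: [0.1, 0.6, 0.2]
width: 0.006
finger_force: 0.5
```

```bash
python3 - <<'E'
from h import *
o=robot.get_obs();print(o['tool_pos'],o['force'])
i,k=knob();print(k)
E
```

```text
[ 0.4531428  -0.14660585  0.05014423] [0.0505523  0.62126373 0.20369075]
(2483, np.int64(252), np.int64(308), np.int64(189), np.int64(244), array([ 0.4803, -0.1448,  0.105 ]))
```

Emit:
play_rows(fingers=[1, 1, 1, 1, 1], slide=[[0.2, 0, 0], [0.2, 0, 0], [0.2, 0, 0], [0, 0, 0], [0, 0, 0]], turn=[0, 0, 0, 0, 0])

```text
t: 61.38
tool_pos: [0.4577, -0.1464, 0.0498]
tcp_rot: [[1.0, 0.03, -0.004], [0.03, -1.0, 0.0], [-0.004, -0.0, -1.0]]
force: [-6.9, -0.4, 2.8]
width: 0.004
finger_force: 3.1
```

Emit:
play_rows(fingers=[1, 1, 1], slide=[[0.2, 0, 0], [0, 0, 0], [0, 0, 0]], turn=[0, 0, 0])

```text
t: 61.75
tool_pos: [0.4579, -0.1464, 0.0496]
tcp_rot: [[0.999, 0.031, -0.008], [0.031, -1.0, 0.0], [-0.008, -0.001, -1.0]]
force: [-11.5, -0.3, 5.9]
width: 0.004
finger_force: 6.1
```

Emit:
play_rows(fingers=[1, 1, 1, 1, 1, 1, 1, 1], slide=[[-1, 0, 0], [-3, 0, 0], [-3, 0, 0], [0, 0, -3], [0, 0, -4], [0, 0, -4], [0, 0, -2], [0, 0, 0]], turn=[0, 0, 0, 0, 0, 0, 0, 0])

```text
t: 62.75
tool_pos: [0.3927, -0.1492, 0.1825]
tcp_rot: [[1.0, 0.03, 0.006], [0.03, -1.0, -0.003], [0.006, 0.003, -1.0]]
force: [-0.1, -0.2, -0.3]
width: 0.006
finger_force: 0.0
```

```bash
python3 - <<'E'
from h import *
o=robot.get_obs();print(o['tool_pos'],o['force'])
i,k=knob();print(k);cm=camera_model('wrist');print(ray(cm,(k[1]+k[2])/2,(k[3]+k[4])/2,.1))
i,d,cm=tops((240,320,0,245))
i,d=grab_frame('top');save(cv2.resize(i[140:290,120:470],None,fx=2.25,fy=2.25,interpolation=3),'end')
E
```

```text
[ 0.39269203 -0.14922526  0.18248343] [-0.12049428 -0.18931734 -0.32639508]
(801, np.int64(264), np.int64(294), np.int64(76), np.int64(108), array([ 0.4836, -0.1441,  0.105 ]))
[ 0.48401201 -0.14408266  0.1       ]
365 [280.   6.] c [ 0.566  -0.1414] z [0.031  0.031  0.0318 0.0312] [(np.float64(0.0291), np.float64(-88.3)), (np.float64(0.0092), np.float64(-177.7))]
1443 [280.  54.] c [ 0.524  -0.1431] z [0.0313 0.0311 0.0315 0.0312] [(np.float64(0.0287), np.float64(-88.3)), (np.float64(0.044), np.float64(-177.7))]
```

View pics/end.png

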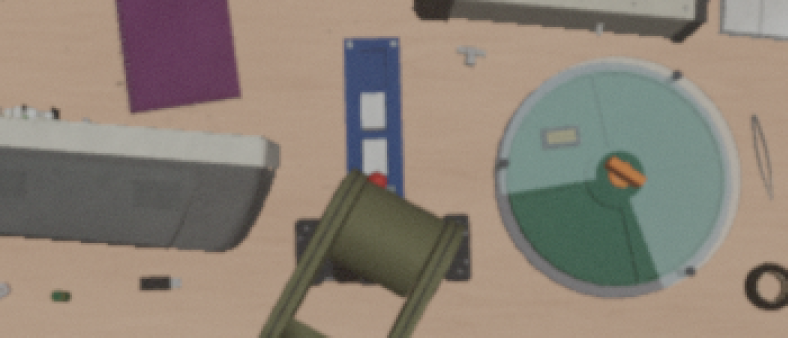

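The final picture shows both blocks in the holder at (373,110) and (375,157), with the red knob over at (377,181). Only the battery is left in the carousel, at (560,136), and the bystanders are where they were.

```bash
python3 -c "
from h import *
print(sign_off())"
```

```text
the job is handed in; nothing more can be done
None
```

The job is handed in: both blocks present are seated flat in two of the holder's pockets, the lever is pushed fully over to its stop, and the battery is still in the carousel.

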